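# Lock the cylinder hold-down with its T-key

## Robot

A 6-joint arm with a two-finger parallel gripper is mounted at the origin on the work surface. World frame = base frame: x ahead of the robot, y to its left, z up, the work surface at z = 0. Lengths are in m, angles in rad, forces in N, time in s.
With the tool pointing down it reaches from about 0.325 to 0.9 m from the base axis. Payload 3.5 kg.
Tool frame: the origin (TCP) lies at the very end of the fingers, on their centre line; the grasp point (between the pads) lies 19 mm behind it (env.grip_depth is the distance from the TCP to the grasp point, in m); z points along the fingers, y is the direction in which the jaws open and shut (so a half turn about z gives the same grasp; the last joint's range is limited). The gripper opens to 85 mm and grips with 20 to 120 N. Pads are 22 mm wide; open, the fingers measure 114 mm over their backs; the gripper's body (76 mm by 85 mm) begins 54 mm behind the grasp point. The pads swing forward as they close: fully open they stand 13 mm farther back than shut.
Start: joints at [1.24, 0.276, -0.026, 1.268, 0, 1.467], TCP at [0.141, 0.609, 0.195] pointing down, gripper open.
Joint ranges: [-3.12, 3.12], [-0.85, 1.88], [-1.08, 1.24], [-1.95, 2.15], [-1.57, 1.53], [-3.14, 3.14]. Speed limits (rad/s): [2.57, 2.57, 3.14, 3.14, 3.14, 3.14].

## Interface

Orientations are given as a rotation vector (axis times angle).
In Python, from station import env gives the robot as it stands.
- The arm moves only by the tool jog_arm, never from a script. Its argument "deltas" is text: rows parted by semicolons, each of 7 numbers parted by spaces: the opening, from 0 (shut) to 1 (fully open), then the shift along the tool's x, y, z scaled (see below), then the turn, a rotation vector about the tool's x, y, z scaled (see below). A call has 1 to 5 rows; each row shifts and turns the commanded pose from where the row before left it, along the tool's axes as they then stand; what a row does not reach is not made up. The controller multiplies each number of a shift by 0.75 m and each number of a turn by 2 rad. A row lasts 1/12 s, in which the tool goes at most 41.7 mm and 7.16 degrees, less where a joint would pass 70% of its speed; a pose out of reach is approached as far as the arm can. A call with a number of a shift or a turn outside -1 to 1 is refused whole. A call with a gripper value outside its range is refused whole. The fingers move at their own pace and stop on an object; "squeeze" is the grip in N (left out, the last holds). Time passes only in rows, so rows that do not move let the fingers close. It gives the time, the measured TCP pose, the force and the opening at its end, in the units of the state.
- env.sense(): the state, without advancing time (a new reading comes with each control period).
- env.snapshot(name): name is "scene" or "top"; returns a dict with "pixels" (384x512x3 uint8, blue, green, red), "K" (3x3 intrinsics, pixels), "R" (3x3) and "t" (3): a world point X has camera coordinates R X + t. Camera axes: x right, y down, z forward; pixel columns grow to the right and rows downward; lengths in m; the calibration is good to about 2 mm. A picture is of the moment at which its call begins. There is no depth.
- env.job_done(): hands the job in, once; it reports no verdict.
Trained networks look in a picture, given as the dict that the camera call returned (one of the last four; its "shot" number tells which), for a name from the list of things; names that differ only in an ending like _2 or _b are one class to them, and where a whole thing is asked for, a point or a joint stands for the part that bears it (a point fixed in the world has none). Each returns a list of dicts, best first, with "score" (0 to 1); they miss things now and then, are a little off and sometimes report something else, mostly with a low value. They report only what shows in the picture. A call takes as long as a camera call. They do not tell look-alikes from the thing itself.
- env.find_in(picture, label): "at" ([column, row] in pixels, amid what is visible of it).
- env.outline_of(picture, label): "region" (384x512 bool, what is visible of it) and "at" ([column, row] in pixels, amid what is visible of it).
The state is a dict: "t": time; "joint_positions": joint angles; "dq": joint speeds; "joint_efforts": joint torques, N m; "ee_pos": TCP position; "tcp_rot": TCP orientation; "contact_force": force on the tool from outside, world axes, zero at the start; "wrist_torque": the same for the moment, N m; "gripper_width": finger opening in m.
Only numpy, scipy, OpenCV 4.12 (cv2) and the standard library are available. Lean on these libraries where they do the work, as an engineer would, in place of code of your own. Each camera call takes 0.05 s, during which the arm holds its last target.

## Task

Take the steel T-key from its sloping wooden rest, stand it upright in the slot of the cylinder hold-down stand with its T-head through the slot and its collar down on the steel, and let go of it there. Then take it afresh by its wing and turn it a quarter turn, either way, so that the T-head lies straight across under the slot and locks; leave it seated and upright, and leave the piston, the engine valve and the small socket standing where they are.

Things in the scene. Friction and masses are not known exactly. Their poses are not given: they have to be found in the camera images.
- wing (a point): Centre of the T-key's flat thumb wing: 46 mm long (x), 12 mm thick (y), 32 mm high (z). z runs up the shank from T-head to wing; y along the T-head. One rigid steel key, 0.15 kg, 112 mm long, alike after half a turn about z. At the start it leans 45 degrees in the rest, wing uppermost, its 12 mm thickness level: pinch it across the wing from straight above and lift straight up.
- head (a point): End face of the T-key's T-head, 96 mm below the wing's centre along z; same axes as the wing. Upwards from this face along z: T-head 12 mm (12 mm in x, 40 mm in y), round neck 15 mm high and 12 mm across, round collar 8 mm high and 36 mm across, square stem 12 x 12 mm for 45 mm, wing 32 mm.
- rest: Wooden key rest, fixed on the bench. Origin on the bench below the key's wing centre (113 mm up); z up; x is the level direction towards which the key's upper end leans. Base x -115 to +70 mm, y -35 to +35 mm. The stem lies in a 24 mm wide saddle that begins 25 mm from the wing's centre along the shank.
- board (a point): Top middle of the near face of the rest's upright back board, 155 mm above the bench, 58 mm in x from the rest's origin; board 70 mm wide, 12 mm thick. It stands behind the wing, so the wing is taken from above, not along the shank.
- slot (a point): Middle of the slot's mouth in the level top face of the fixed hold-down stand, 50 mm above the bench. z up, y along the slot: 44 mm long (y), 16 mm wide (x), through 10 mm of steel, 34 mm free below, no stop: the T-head turns freely either way. With the collar down on the face the wing's centre is 69 mm above this point; the key stands there by itself.
- cylinder (a point): Middle of the foot of the finned aluminium engine cylinder fixed on the stand's top face, 128 mm along the slot's +y from the slot; same axes as the slot. It is 94 mm (x) x 88 mm (y), 90 mm high. The top face spans, from the slot's middle, x -65 to +65 mm and y -55 to +185 mm.
- piston: bare aluminium piston standing upright, 54 mm across, 48 mm high; stays where it is. Origin at the centre of its underside.
- valve: steel engine valve standing on its 34 mm disc, 86 mm high; stays where it is. Origin at the centre of its underside.
- socket: small steel socket standing, 26 mm across, 36 mm high; stays where it is. Origin at the centre of its underside.
Mind the look-alikes: they are no part of the job. Leave any green or orange look-alike of the part that bears wing alone.

How it is judged:
On the way:
1. the key stands by itself in the slot, unturned: collar down on the top face, wing's length within 20 degrees of square to the slot, fingers off it (z of wing in the frame of slot between 0.065 and 0.0725 m and horizontal distance between wing and slot below 0.013 m and angle between wing's own z axis and vertical below 0.1 rad and contact force between key and the fingers below 0.1 N and angle between the y axis of wing and the y axis of slot, either way round below 0.349 rad), for 0.3 s.
At the end, for the whole second after the job is handed in: The key stands in the slot, upright within about 6 degrees, collar down on the top face (wing's centre 65 to 72.5 mm above the slot's mouth and within 13 mm of its middle sideways), the T-head turned to within 17 degrees of square across the slot, at rest and let go (z of wing in the frame of slot between 0.065 and 0.0725 m and horizontal distance between wing and slot below 0.013 m and angle between wing's own z axis and vertical below 0.1 rad and contact force between key and the fingers below 0.1 N and angle between the y axis of wing and the x axis of slot, either way round below 0.297 rad and linear speed of key below 0.02 m/s); the robot touches nothing.
It fails at once if the piston, valve or socket is pushed more than 30 mm or tipped over (distance of any of piston, valve, socket from where it was at the start of the episode above 0.03 m or angle between any of piston, valve, socket's own z axis and vertical above 0.6 rad).
It also fails if it takes over 64 s, if anything falls off the work surface, if the arm or the gripper's body presses on something with over 40 N, if the wrist force passes 120 N, or if a joint passes its speed limit or range.

## Working session

There is one attempt and no reset: what is moved stays moved. The work goes in short steps, Python scripts to look and compute and a tool call to move; the robot and the scene stay as the last step left them, time stands still between calls to the robot, and variables do not carry over. Pictures are saved under pics/ and viewed, and the job is handed in when it is done.

Besides the shell and the picture viewer there is one more tool, called after ">>>" by a JSON object that holds its "fn" and its "kwargs". jog_arm: Moves the arm, as the interface text tells. Its arguments: {"type":"object","properties":{"deltas":{"type":"string"},"squeeze":{"type":"number"}},"required":["deltas"]}

```bash
ls; mkdir -p pics; python3 - <<'E'
from station import env
import cv2,pickle
print(env.sense(), env.grip_depth)
D={}
for n in ("scene","top"):
    p=env.snapshot(n); cv2.imwrite(f"pics/{n}0.png",p["pixels"]); D[n]=p
    print(n,p["K"],p["R"],p["t"])
    for l in ["wing","head","rest","board","slot","cylinder","piston","valve","socket"]:
        try: print(l,[(round(r["score"],2),[round(float(x),1) for x in r["at"]]) for r in env.find_in(p,l)][:4])
        except Exception as e: print(l,e)
pickle.dump(D,open("d0.pkl","wb"))
E
```

```text
pics
{'t': 0.0, 'joint_positions': array([ 1.23961322e+00,  2.77156690e-01, -2.78932692e-02,  1.26797638e+00,
       -5.44977916e-05,  1.46739925e+00]), 'dq': array([ 0.00027849,  0.00088539,  0.0013402 , -0.00079144,  0.00079367,
        0.00100889]), 'joint_efforts': array([-2.68837048e-04, -4.45512486e+01,  2.95202941e+01,  1.66649226e-02,
       -1.21305579e-04,  2.94174008e-06]), 'ee_pos': array([0.14088361, 0.60803493, 0.19353923]), 'tcp_rot': array([-0.35698351, -3.12081227,  0.0034385 ]), 'contact_force': array([-0.19039288,  0.03508941,  0.56264773]), 'wrist_torque': array([-0.01247486, -0.07069696, -0.03122047]), 'gripper_width': 0.08534377356249662} 0.0187
scene [[449.10456737   0.         255.76752546]
 [  0.         449.10456737 189.71159883]
 [  0.           0.           1.        ]] [[-0.75762512  0.65253186 -0.01436504]
 [ 0.52928098  0.60134781 -0.59853359]
 [-0.38192385 -0.46106722 -0.80096891]] [ 0.39473331 -0.14336864  1.29032809]
wing [(0.79, [242.5, 146.3]), (0.71, [214.7, 223.9]), (0.68, [191.5, 108.0]), (0.63, [173.4, 171.5])]
head [(0.9, [244.5, 142.2]), (0.7
[... 312 characters left out ...]
p [[393.65797743   0.         258.60828057]
 [  0.         393.65797743 190.38236836]
 [  0.           0.           1.        ]] [[ 2.01092823e-02 -9.99795781e-01  2.00342510e-03]
 [-9.93312588e-01 -2.02066673e-02 -1.13674069e-01]
 [ 1.13691337e-01  2.95876564e-04 -9.93516076e-01]] [-0.05882344  0.45842529  1.02977583]
wing [(0.97, [419.5, 222.4]), (0.91, [389.4, 282.9]), (0.73, [338.6, 148.6]), (0.72, [280.1, 152.5])]
head [(0.86, [335.4, 231.7]), (0.84, [341.7, 149.4]), (0.83, [278.5, 154.6]), (0.77, [421.5, 223.5])]
rest []
board [(0.97, [336.4, 164.4])]
slot [(0.98, [192.2, 134.8])]
cylinder [(0.83, [194.0, 137.0])]
piston [(0.67, [259.2, 228.7])]
valve [(0.59, [217.0, 216.7])]
socket []
```

```bash
python3 - <<'E'
import cv2
for n in("scene","top"):
    i=cv2.imread(f"pics/{n}0.png"); cv2.imwrite(f"pics/{n}0b.png",cv2.resize(i,(800,600),interpolation=cv2.INTER_CUBIC))
E
```

```text
(no output)
```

View pics/scene0b.png

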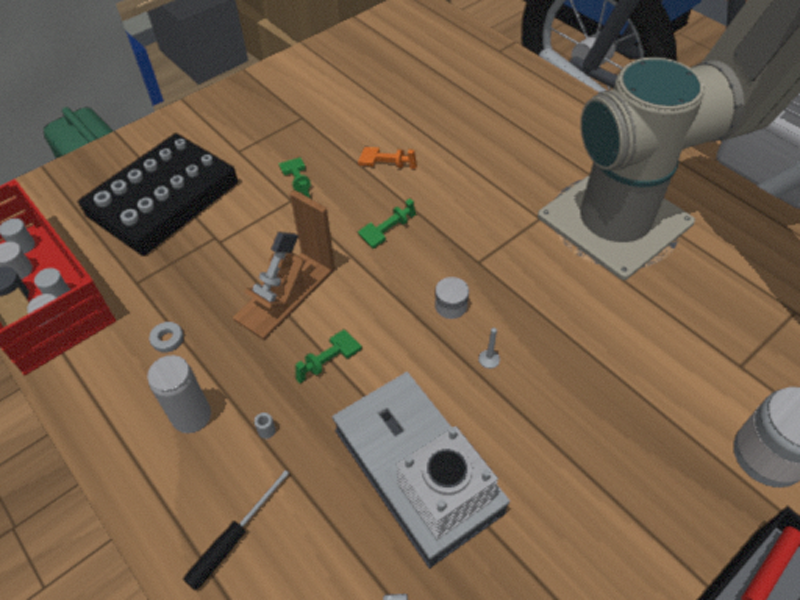

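View pics/top0b.png

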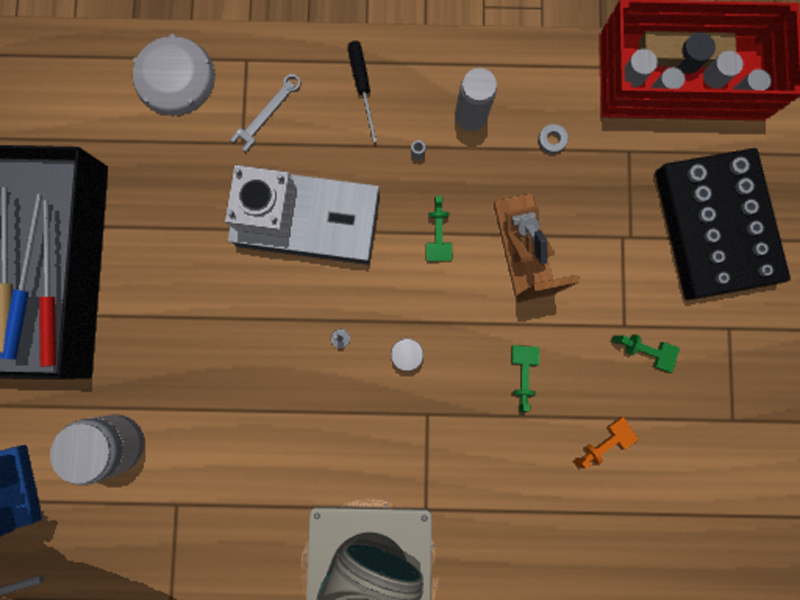

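```bash
python3 - <<'E'
import cv2
def crop(n,x,y,w,h,o):
    i=cv2.imread(f"pics/{n}0.png")[y:y+h,x:x+w]; cv2.imwrite(f"pics/{o}.png",cv2.resize(i,None,fx=8,fy=8,interpolation=cv2.INTER_CUBIC))
crop("scene",140,115,90,75+20-20,"c1")
crop("top",310,115,70,75,"c2")
crop("scene",205,235,95,75,"c3")
crop("top",140,100,100,72,"c4")
E
```

```text
(no output)
```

View pics/c1.png

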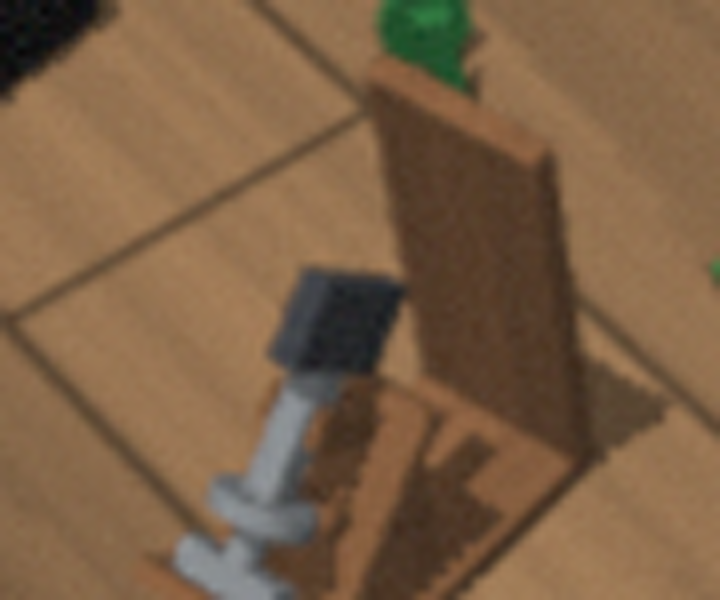

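View pics/c2.png

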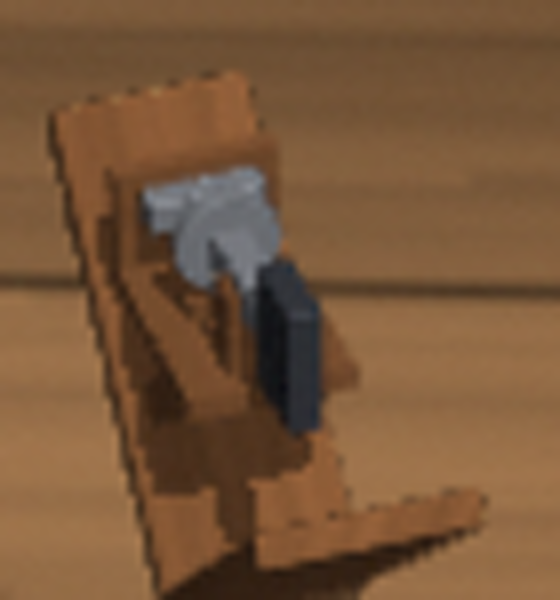

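View pics/c3.png

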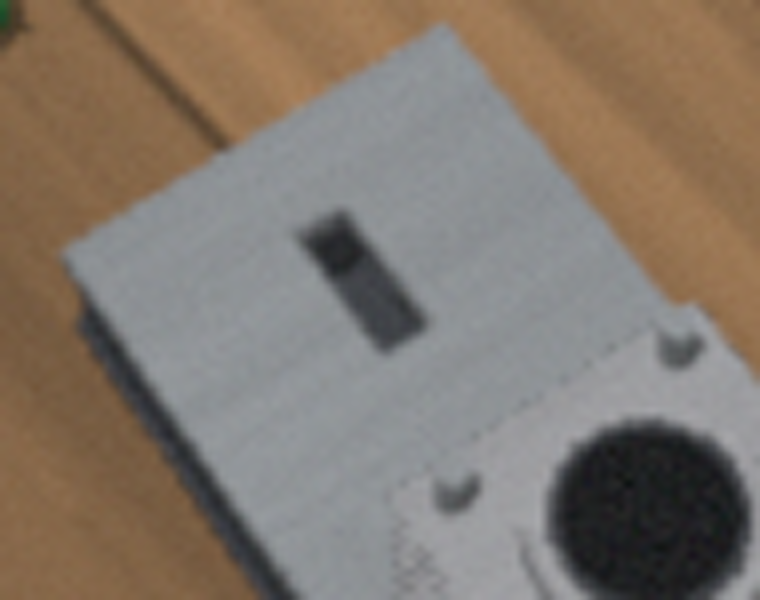

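View pics/c4.png

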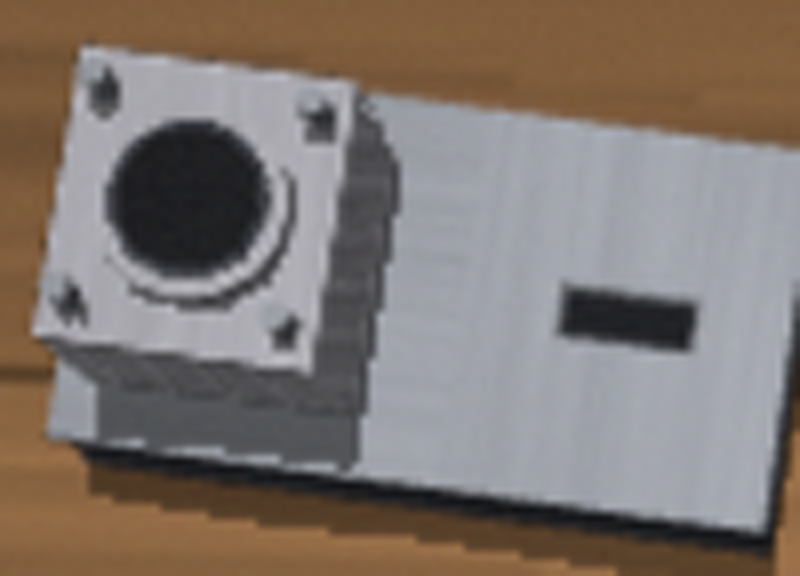

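```bash
python3 - <<'E'
import cv2
def crop(n,x,y,w,h,o):
    i=cv2.imread(f"pics/{n}0.png")[y:y+h,x:x+w]; cv2.imwrite(f"pics/{o}.png",cv2.resize(i,None,fx=6,fy=6,interpolation=cv2.INTER_CUBIC))
crop("scene",205,235,130,100+25,"c5")
crop("top",140,100,110,75,"c6")
crop("scene",140,110,90,100,"c7")
crop("top",310,115,70,90,"c8")
E
```

```text
(no output)
```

View pics/c5.png

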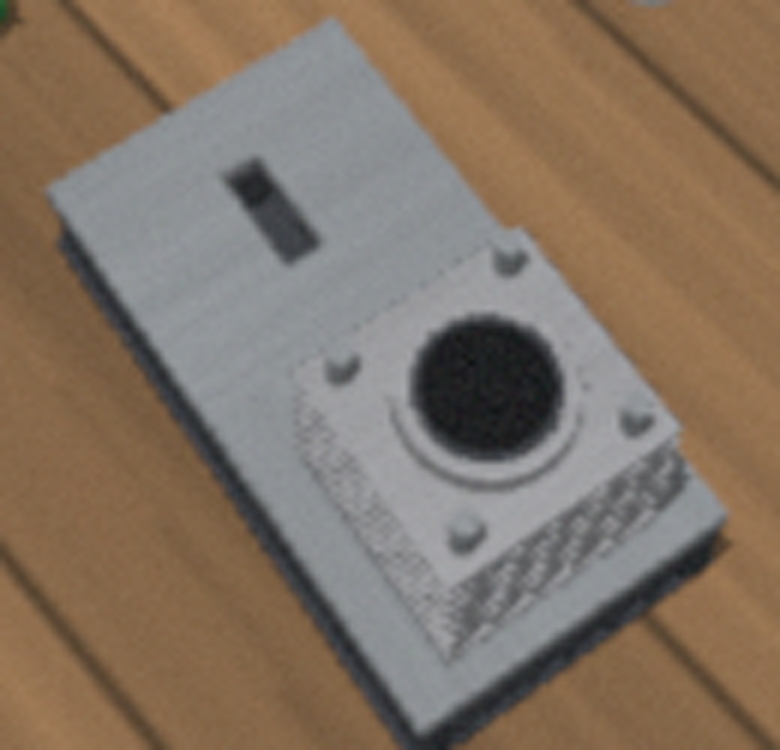

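View pics/c6.png

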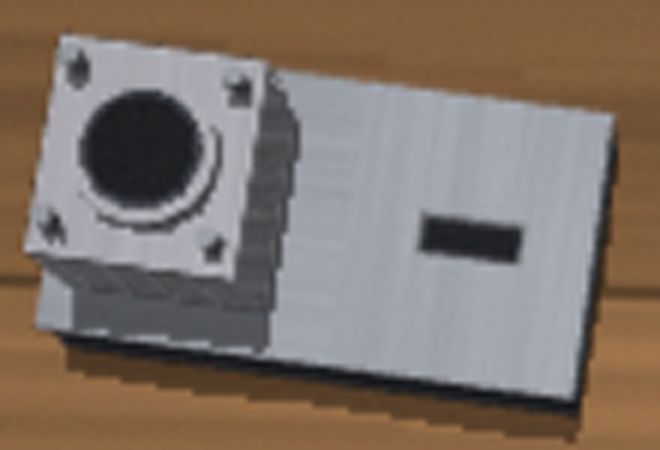

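View pics/c7.png

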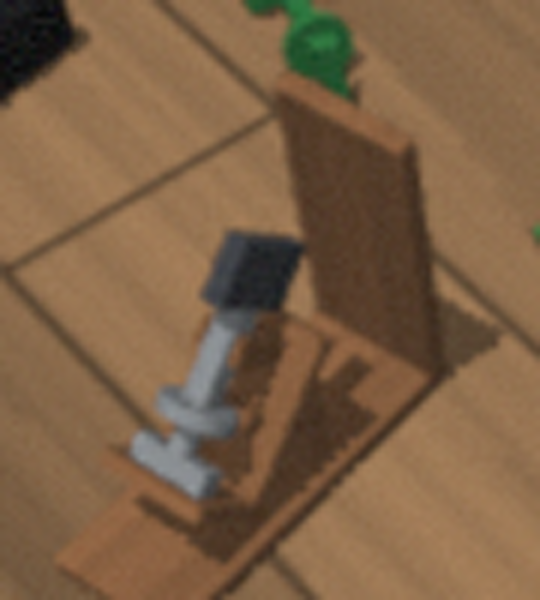

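View pics/c8.png

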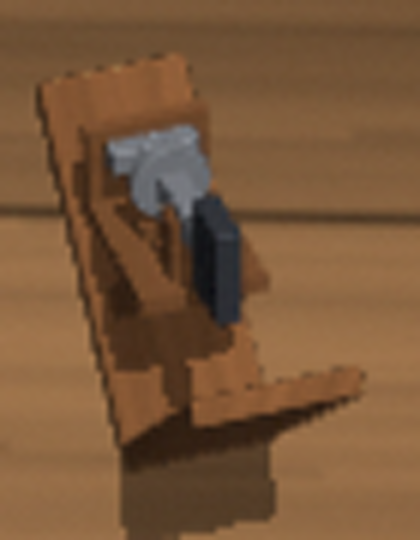

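```bash
cat > h.py <<'E'
import numpy as np, cv2, pickle
from scipy.optimize import least_squares, minimize
def proj(c,X):
    Y=np.atleast_2d(X)@c["R"].T+c["t"]; Z=Y@c["K"].T; return Z[:,:2]/Z[:,2:]
def Rz(a): c,s=np.cos(a),np.sin(a); return np.array([[c,-s,0],[s,c,0],[0,0,1]])
def box(x,y,z0,z1): return np.array([[i*x,j*y,k] for i in(-.5,.5) for j in(-.5,.5) for k in(z0,z1)])
def cyl(d,z0,z1): return np.array([[d/2*np.cos(a),d/2*np.sin(a),k] for a in np.linspace(0,2*np.pi,24,endpoint=False) for k in(z0,z1)])
PARTS=[box(.046,.012,-.016,.016),box(.012,.012,-.061,-.016),cyl(.036,-.069,-.061),cyl(.012,-.084,-.069),box(.012,.04,-.096,-.084)]
def render(c,Rk,tk,parts=PARTS,S=4,roi=None):
    m=np.zeros((384*S,512*S),np.uint8)
    for P in parts:
        p=proj(c,P@Rk.T+tk); h=cv2.convexHull(((p+.5)*S-.5).round().astype(np.int32)); cv2.fillConvexPoly(m,h,255)
    return cv2.resize(m,(512,384),interpolation=cv2.INTER_AREA)/255.
def zoom(img,x,y,w,h,f,o):
    cv2.imwrite(f"pics/{o}.png",cv2.resize(img[y:y+h,x:x+w],None,fx=f,fy=f,interpolation=cv2.INTER_CUBIC))
E
cat > fit0.py <<'E'
from h import *
D=pickle.load(open("d0.pkl","rb")); S,T=D["scene"],D["top"]
def f(U,x0,y0): return (np.array(U)+.5)/6-.5+[x0,y0]
ps=f([(48,190),(333,17),(423,738),(724,520),(258,157),(222,178),(290,265),(320,242)],205,235)
Ms=np.array([(65,-55),(-65,-55),(65,185),(-65,185),(-8,-22),(8,-22),(8,22),(-8,22)])/1e3
pt=f([(614,115),(575,402),(37,328),(424,214),(523,227),(518,263),(418,249)],140,100)
Mt=np.array([(65,-55),(-65,-55),(-65,185),(8,22),(8,-22),(-8,-22),(-8,22)])/1e3
def res(p,sel="st"):
    r=[]
    for k,c,M,q in(("s",S,Ms,ps),("t",T,Mt,pt)):
        if k in sel:
            X=np.c_[M,0*M[:,0]]@Rz(p[3]).T+p[:3]; r.append((proj(c,X)-q).ravel())
    return np.concatenate(r)
for sel in("st","s","t"):
    z=least_squares(res,[.6,.15,.05,-.1],args=(sel,),loss="soft_l1")
    print(sel,z.x,np.degrees(z.x[3]),np.abs(res(z.x,sel)).max().round(2)); 
    if sel=="st":print(res(z.x).reshape(-1,2).round(1).tolist())
# key
def masks():
    out=[]
    for c,(x,y,w,h) in((S,(155,140,48,60)),(T,(322,130,32,45))):
        im=c["pixels"].astype(int); sat=im[...,2]-im[...,0]  # brown: red>>blue
        m=((sat<12)).astype(float); k=np.zeros_like(m); k[y:y+h,x:x+w]=1
        out.append((m*k,k))
    return out
MK=masks()
for i,(m,k) in enumerate(MK): print(m.sum())
def key(p):
    rx=np.array([np.cos(p[3]),np.sin(p[3]),0]);u=np.array([0,0,1.]);ry=np.cross(u,rx)
    a=p[4] if len(p)>4 else np.pi/4
    z=rx*np.cos(a)+u*np.sin(a); x=np.cross(ry,z); return np.c_[x,ry,z],np.array(p[:3])
def cost(p):
    R,t=key(p); s=0
    for c,(m,k) in zip((S,T),MK):
        r=cv2.GaussianBlur(render(c,R,t),(0,0),.8); s+=((r-cv2.GaussianBlur(m,(0,0),.8))**2*k).sum()
    return s
best=None
for y0 in (-2.9,-2.75):
  for zz in (.113,):
    p0=[.55,-.2,zz,y0]
    # init from triangulation
    q=[(np.array([252,270])+.5)/6-.5+[140,110],(np.array([217,260])+.5)/6-.5+[310,115]]
    x0=least_squares(lambda X:np.r_[(proj(S,X)-q[0]).ravel(),(proj(T,X)-q[1]).ravel()],[.55,-.2,.11]).x
    p0[:3]=x0
    z=minimize(cost,p0,method="Nelder-Mead",options=dict(initial_simplex=np.array([p0]+[np.array(p0)+d for d in np.diag([.01,.01,.01,.1])]),maxiter=400,xatol=1e-4))
    print(x0,z.x,np.degrees(z.x[3]),z.fun)
    if best is None or z.fun<best.fun: best=z
R,t=key(best.x)
for n,c,(x,y,w,h) in(("s",S,(140,110,90,100)),("t",T,(310,115,70,90))):
    im=c["pixels"].copy(); F=6; im=cv2.resize(im[y:y+h,x:x+w],None,fx=F,fy=F,interpolation=cv2.INTER_CUBIC)
    for P in PARTS:
        hh=cv2.convexHull(((proj(c,P@R.T+t)-[x,y]+.5)*F-.5).astype(np.int32)); cv2.polylines(im,[hh],True,(0,255,255),1)
    cv2.imwrite(f"pics/fit_{n}.png",im)
E
python3 fit0.py
```

```text
st [ 0.5908496   0.06167663  0.04791294 -0.11583076] -6.636613692863174 0.75
[[-0.6, 0.0], [-0.2, 0.3], [-0.7, -0.6], [0.4, -0.6], [-0.3, -0.2], [-0.2, -0.0], [-0.6, 0.4], [0.4, 0.4], [-0.2, 0.2], [-0.6, -0.3], [-0.4, -0.1], [-0.1, 0.4], [-0.2, 0.4], [-0.3, 0.3], [0.0, 0.4]]
s [ 0.59082385  0.06259474  0.04922142 -0.1181695 ] -6.770613668404184 0.72
t [ 0.59110554  0.06090557  0.0492682  -0.11246585] -6.443818530854418 0.54
408.0
329.0
[ 0.53490027 -0.26414296  0.11403606] [ 0.53525478 -0.26378907  0.11307252 -2.91121842] -166.80052894666252 47.354674938868015
[ 0.53490027 -0.26414296  0.11403606] [ 0.53430097 -0.26384647  0.11146415 -2.92704392] -167.707263155994 49.35688365470643
```

View pics/fit_s.png

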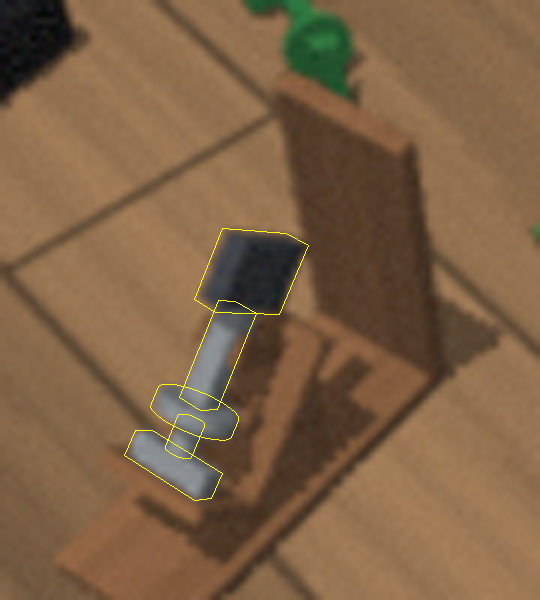

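View pics/fit_t.png

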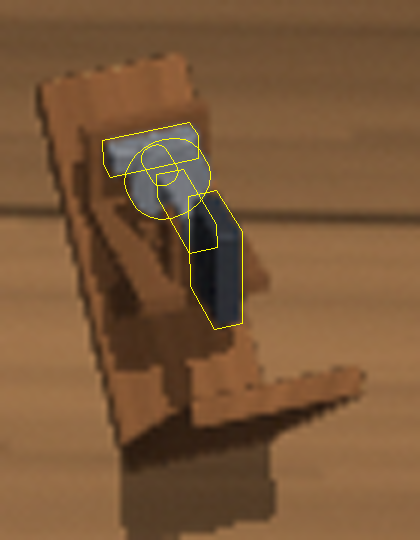

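```bash
cat > plan.py <<'E'
import numpy as np, sys
from scipy.spatial.transform import Rotation as Ro
def tool(yaw,tilt=0):
    """jaw axis y at yaw deg; tool z down, then tilted about jaw axis so that approach leans toward (yaw-90) direction by tilt deg"""
    a=np.radians(yaw); y=np.array([np.cos(a),np.sin(a),0]); f=np.array([np.sin(a),-np.cos(a),0]) # yaw-90
    t=np.radians(tilt); z=-np.array([0,0,1.])*np.cos(t)+f*np.sin(t)
    return np.c_[np.cross(y,z),y,z]
def cur():
    from station import env
    s=env.sense(); return np.array(s["ee_pos"]),Ro.from_rotvec(s["tcp_rot"]).as_matrix(),s
def grp(p,R,d=.0187): return p-R[:,2]*d
def plan(p,R,wps,op,dec=3,vmax=.0405,wmax=.122,pivot=0.0187,absyaw=None):
    """wps: list of (grasp point pos, R, [sign]) ; interpolates grasp point linearly. returns rows"""
    rows=[]; p=p.copy();R=R.copy()
    for g,Rt in wps:
        g=np.array(g,float); g0=grp(p,R,pivot); rv=Ro.from_matrix(R.T@Rt).as_rotvec()
        n=max(1,int(np.ceil(max((np.linalg.norm(g-g0)+np.linalg.norm(rv)*pivot)/vmax,np.linalg.norm(rv)/wmax)))); R0=R.copy()
        for k in range(1,n+1):
            Rk=R0@Ro.from_rotvec(rv*k/n).as_matrix(); pk=g0+(g-g0)*k/n+Rk[:,2]*pivot
            d=np.round(R.T@(pk-p)/.75,dec); w=np.round(Ro.from_matrix(R.T@Rk).as_rotvec()/2,dec)
            p=p+R@(d*.75); R=R@Ro.from_rotvec(w*2).as_matrix(); rows.append(np.r_[op,d,w])
    for i in range(0,len(rows),5):
        print("; ".join(" ".join(f"{v:g}" for v in r) for r in rows[i:i+5]))
    print(len(rows),"end grasp",grp(p,R,pivot).round(4),"yaw",np.degrees(np.arctan2(R[1,1],R[0,1])).round(2),"z",R[:,2].round(3))
E
python3 - <<'E'
from plan import *
p,R,s=cur(); p=np.array([.141,.609,.195])
plan(p,R,[([.42,.30,.27],tool(10)),([.535,-.264,.22],tool(-76.8))],1.0)
E
```

```text
1 -0.041 -0.029 -0.007 0 -0 0.053; 1 -0.045 -0.024 -0.007 0 -0 0.053; 1 -0.046 -0.02 -0.006 0 -0 0.053; 1 -0.048 -0.014 -0.007 0 -0 0.053; 1 -0.05 -0.009 -0.007 0 -0 0.054
1 -0.05 -0.004 -0.007 0 -0 0.053; 1 -0.051 0.001 -0.007 0 -0 0.053; 1 -0.05 0.007 -0.007 0 -0 0.053; 1 -0.049 0.012 -0.006 0 -0 0.053; 1 -0.047 0.017 -0.007 0 -0 0.053
1 -0.046 0.023 -0.007 0 -0 0.053; 1 -0.051 0.001 0.004 -0 -0 0.051; 1 -0.051 0.007 0.005 -0 -0 0.05; 1 -0.05 0.011 0.004 -0 -0 0.051; 1 -0.048 0.017 0.005 -0 -0 0.05
1 -0.047 0.021 0.004 -0 -0 0.051; 1 -0.044 0.026 0.005 -0 -0 0.05; 1 -0.041 0.03 0.004 -0 -0 0.051; 1 -0.038 0.034 0.005 -0 -0 0.05; 1 -0.034 0.038 0.004 -0 -0 0.051
1 -0.031 0.041 0.004 -0 -0 0.05; 1 -0.026 0.044 0.005 -0 -0 0.051; 1 -0.021 0.047 0.004 -0 -0 0.05; 1 -0.017 0.048 0.005 -0 -0 0.051; 1 -0.011 0.05 0.004 -0 -0 0.05
1 -0.007 0.051 0.005 -0 -0 0.051
26 end grasp [ 0.5352 -0.2643  0.2197] yaw -76.83 z [ 0.  0. -1.]
```

>>> {"fn": "jog_arm", "kwargs": {"deltas": "1 -0.041 -0.029 -0.007 0 0 0.053; 1 -0.045 -0.024 -0.007 0 0 0.053; 1 -0.046 -0.02 -0.006 0 0 0.053; 1 -0.048 -0.014 -0.007 0 0 0.053; 1 -0.05 -0.009 -0.007 0 0 0.054"}}

```text
t: 1.42
ee_pos: [0.2687, 0.4673, 0.2205]
tcp_rot: [1.171, 2.915, 0.0]
contact_force: [0.7, -0.1, 0.4]
gripper_width: 0.0856
```

>>> {"fn": "jog_arm", "kwargs": {"deltas": "1 -0.05 -0.004 -0.007 0 0 0.053; 1 -0.051 0.001 -0.007 0 0 0.053; 1 -0.05 0.007 -0.007 0 0 0.053; 1 -0.049 0.012 -0.006 0 0 0.053; 1 -0.047 0.017 -0.007 0 0 0.053"}}

```text
t: 1.83
ee_pos: [0.3953, 0.3264, 0.2461]
tcp_rot: [1.895, 2.506, 0.001]
contact_force: [0.4, 0.3, 0.9]
gripper_width: 0.0856
```

>>> {"fn": "jog_arm", "kwargs": {"deltas": "1 -0.046 0.023 -0.007 0 0 0.053; 1 -0.051 0.001 0.004 0 0 0.051; 1 -0.051 0.007 0.005 0 0 0.05; 1 -0.05 0.011 0.004 0 0 0.051; 1 -0.048 0.017 0.005 0 0 0.05"}}

```text
t: 2.25
ee_pos: [0.4515, 0.1475, 0.2377]
tcp_rot: [2.465, 1.947, 0.001]
contact_force: [0.5, 0.1, -0.1]
gripper_width: 0.0855
```

>>> {"fn": "jog_arm", "kwargs": {"deltas": "1 -0.047 0.021 0.004 0 0 0.051; 1 -0.044 0.026 0.005 0 0 0.05; 1 -0.041 0.03 0.004 0 0 0.051; 1 -0.038 0.034 0.005 0 0 0.05; 1 -0.034 0.038 0.004 0 0 0.051"}}

```text
t: 2.67
ee_pos: [0.4892, -0.0403, 0.221]
tcp_rot: [2.874, 1.267, 0.001]
contact_force: [1.2, 0.0, 0.1]
gripper_width: 0.0851
```

>>> {"fn": "jog_arm", "kwargs": {"deltas": "1 -0.031 0.041 0.004 0 0 0.05; 1 -0.026 0.044 0.005 0 0 0.051; 1 -0.021 0.047 0.004 0 0 0.05; 1 -0.017 0.048 0.005 0 0 0.051; 1 -0.011 0.05 0.004 0 0 0.05"}}

```text
t: 3.08
ee_pos: [0.5278, -0.2285, 0.2043]
tcp_rot: [-3.1, -0.51, -0.0]
contact_force: [-0.1, 1.5, -0.1]
gripper_width: 0.0855
```

>>> {"fn": "jog_arm", "kwargs": {"deltas": "1 -0.007 0.051 0.005 0 0 0.051; 0.5 0 0 0 0 0 0; 0.5 0 0 0 0 0 0; 0.5 0 0 0 0 0 0"}}

```text
t: 3.42
ee_pos: [0.535, -0.2641, 0.2005]
tcp_rot: [-3.12, -0.361, 0.001]
contact_force: [-0.6, 1.0, 0.8]
gripper_width: 0.0517
```

```bash
cat > look.py <<'E'
import sys
from h import *
from station import env
def look(tag,rs=(140,70,110,140),rt=(290,90,110,100),F=5):
    D={}
    for n,r in(("scene",rs),("top",rt)):
        p=env.snapshot(n); D[n]=p
        x,y,w,h=r; cv2.imwrite(f"pics/{tag}_{n}.png",cv2.resize(p["pixels"][y:y+h,x:x+w],None,fx=F,fy=F,interpolation=cv2.INTER_CUBIC))
    pickle.dump(D,open(f"{tag}.pkl","wb"))
    return D
E
python3 -c "
from look import look
look('a1')"
```

```text
(no output)
```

View pics/a1_scene.png

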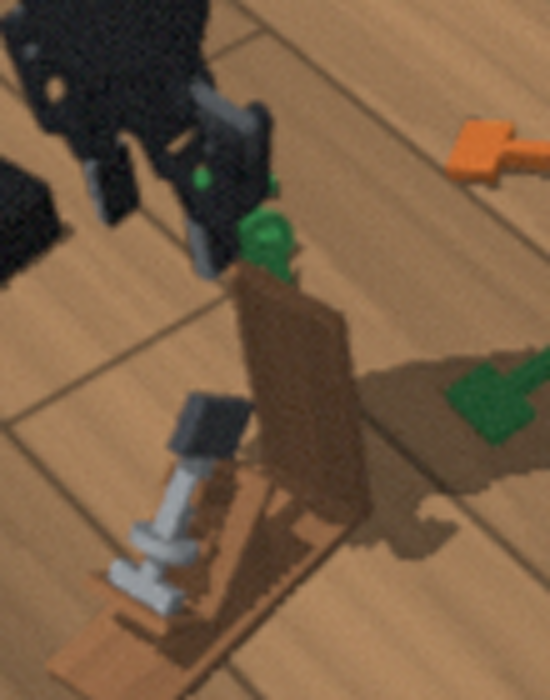

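View pics/a1_top.png

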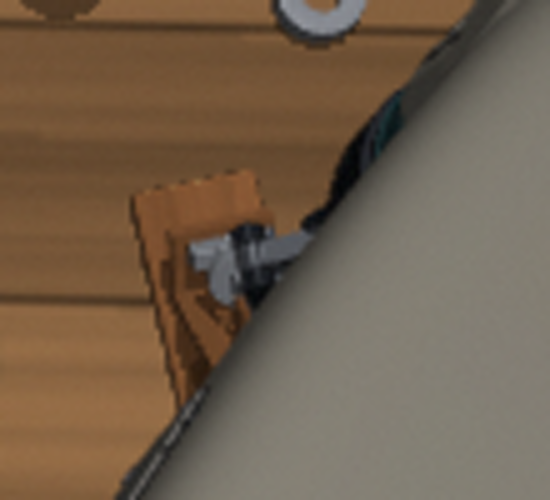

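```bash
python3 - <<'E'
from h import *
from plan import *
D=pickle.load(open("a1.pkl","rb"))
p,R,s=cur()
for d in(0,.006): print(proj(D["scene"],np.array([p-R[:,2]*d+R[:,1]*k for k in(-.026,0,.026)])).round(1).tolist())
plan(p,R,[([.535,-.264,.160],tool(-76.8)),([.535,-.264,.117],tool(-76.8))],.5,vmax=.02)
E
```

```text
[[184.6, 134.9], [176.2, 130.2], [168.0, 125.6]]
[[184.2, 133.1], [175.8, 128.4], [167.6, 123.8]]
0.5 -0 0 0.026 -0 0 0; 0.5 -0 0.001 0.027 -0 0 0; 0.5 -0 0 0.026 -0 0 0.001; 0.5 -0 0 0.019 -0 0 -0; 0.5 -0 0 0.02 -0 0 -0
0.5 -0 0 0.019 -0 0 -0
6 end grasp [ 0.5353 -0.2638  0.1169] yaw -76.85 z [-0.  0. -1.]
```

```bash
python3 - <<'E'
from h import *
from plan import *
D=pickle.load(open("a1.pkl","rb"))
p,R,s=cur(); c=D["scene"]; print(p,s["gripper_width"])
x,y,w,h=135,55,75,75;F=8
im=cv2.resize(c["pixels"][y:y+h,x:x+w],None,fx=F,fy=F,interpolation=cv2.INTER_CUBIC)
im=np.clip(im.astype(float)*2,0,255).astype(np.uint8)
for d in(0,.02,.04,.073):
  for k in (-.026,0,.026):
    q=((proj(c,p-R[:,2]*d+R[:,1]*k)[0]-[x,y]+.5)*F).astype(int); cv2.circle(im,tuple(map(int,q)),4,(0,255,255),-1)
cv2.imwrite("pics/a1z.png",im)
E
```

```text
[ 0.53515741 -0.26314231  0.2009052 ] 0.04261882151134475
```

View pics/a1z.png

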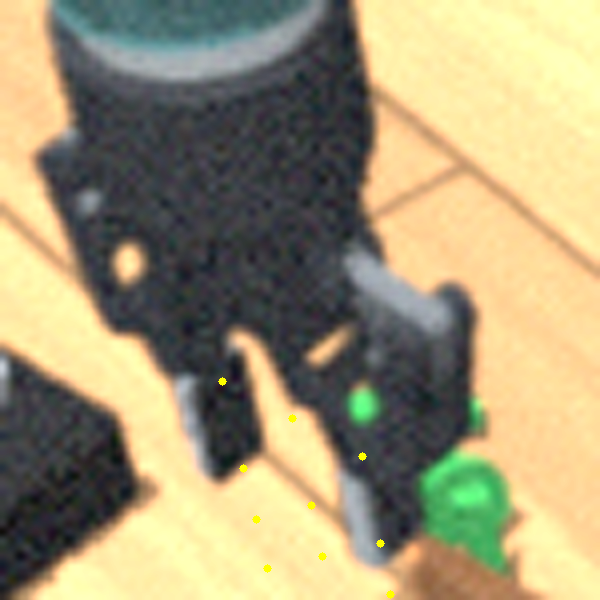

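```bash
python3 - <<'E'
from h import *
from plan import *
D=pickle.load(open("a1.pkl","rb"))
p,R,s=cur(); c=D["top"]; print(s["joint_positions"])
x,y,w,h=310,95,90,75;F=8
im=cv2.resize(c["pixels"][y:y+h,x:x+w],None,fx=F,fy=F,interpolation=cv2.INTER_CUBIC)
im=np.clip(im.astype(float)*2,0,255).astype(np.uint8)
for d in(0,.02,.04,.073):
  for k in (-.026,0,.026):
    q=((proj(c,p-R[:,2]*d+R[:,1]*k)[0]-[x,y]+.5)*F).astype(int); cv2.circle(im,tuple(map(int,q)),4,(0,255,255) if k else (0,0,255),-1)
cv2.imwrite("pics/a1zt.png",im)
E
```

```text
[-5.65511709e-01  2.23041035e-01 -8.19548454e-02  1.26622892e+00
  2.68800010e-04  2.34456383e+00]
```

View pics/a1zt.png

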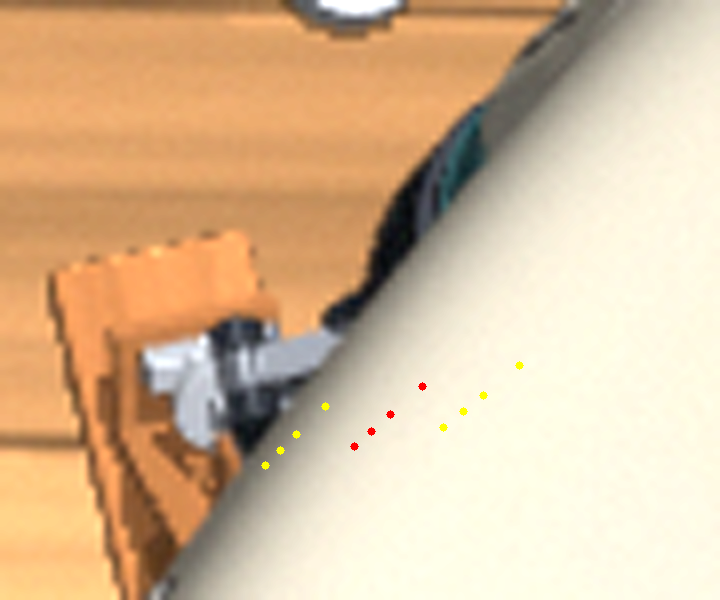

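>>> {"fn": "jog_arm", "kwargs": {"deltas": "0.5 0 0 0.026 0 0 0; 0.5 0 0.001 0.027 0 0 0; 0.5 0 0 0.026 0 0 0; 0.5 0 0 0 0 0 0"}}

```text
t: 3.85
ee_pos: [0.5327, -0.2618, 0.1377]
tcp_rot: [-3.116, -0.363, 0.009]
contact_force: [-0.3, 0.8, -0.2]
gripper_width: 0.0424
```

```bash
cat > ov.py <<'E'
from h import *
from plan import *
from look import look
def ov(tag,x=135,y=75,w=75,h=75,F=8,D=None,cam="scene",gain=1.8):
    if D is None: D=look(tag)
    p,R,s=cur(); c=D[cam]
    im=cv2.resize(c["pixels"][y:y+h,x:x+w],None,fx=F,fy=F,interpolation=cv2.INTER_CUBIC)
    im=np.clip(im.astype(float)*gain,0,255).astype(np.uint8)
    g=s["gripper_width"]/2
    for d in(0,.0187,.04):
      for k in (-g,0,g):
        q=((proj(c,p-R[:,2]*d+R[:,1]*k)[0]-[x,y]+.5)*F).astype(int); cv2.circle(im,tuple(map(int,q)),3,[(0,255,255),(255,0,255),(255,255,0)][[0,.0187,.04].index(d)],-1)
    cv2.imwrite(f"pics/{tag}_{cam}_ov.png",im)
    print(p,s["gripper_width"],s["contact_force"].round(1)); return D
E
python3 -c "
from ov import *
ov('a2')"
```

```text
[ 0.5350096  -0.26356689  0.14137277] 0.04293418074554245 [0.1 0.5 0.5]
```

View pics/a2_scene_ov.png

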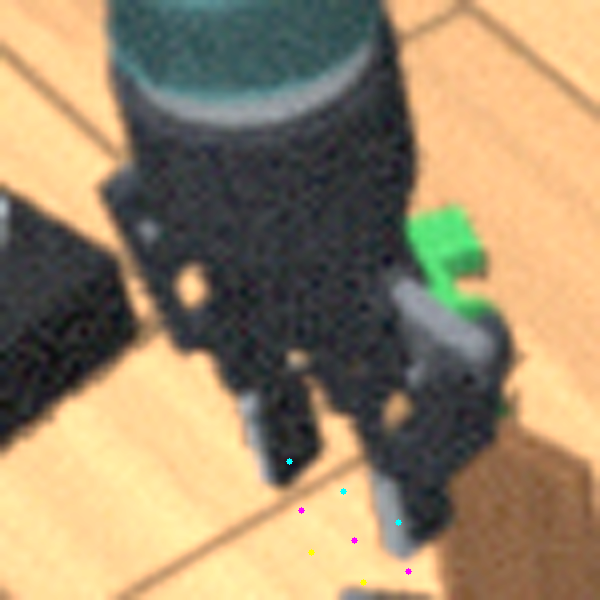

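>>> {"fn": "jog_arm", "kwargs": {"deltas": "0.5 0 0 0.024 0 0 0; 0.5 0 0 0.024 0 0 0; 0.5 0 0 0 0 0 0; 0.5 0 0 0 0 0 0; 0.5 0 0 0 0 0 0"}}

```text
t: 4.37
ee_pos: [0.5367, -0.2655, 0.1074]
tcp_rot: [3.119, 0.361, 0.003]
contact_force: [0.2, -0.3, 1.1]
gripper_width: 0.0425
```

```bash
python3 -c "
from ov import *
D=ov('a3',y=85)
ov('a3',x=310,y=95,D=D,cam='top')"
```

```text
[ 0.53690962 -0.26582814  0.10749663] 0.04282599858316975 [-0.5 -0.7 -0.9]
[ 0.53690962 -0.26582814  0.10749663] 0.04282599858316975 [-0.5 -0.7 -0.9]
```

View pics/a3_scene_ov.png

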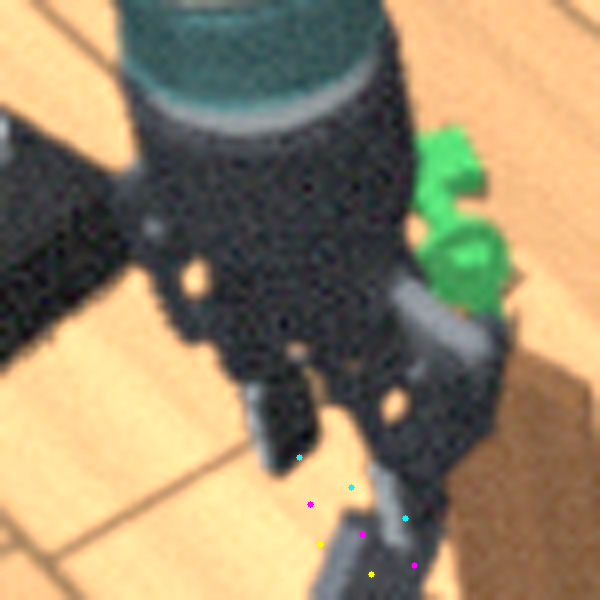

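View pics/a3_top_ov.png

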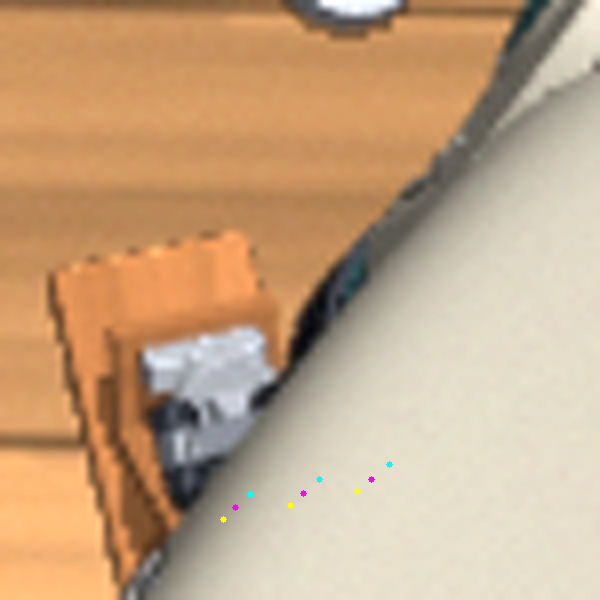

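```bash
python3 - <<'E'
from h import *
from plan import *
D=pickle.load(open("a1.pkl","rb"));S,T=D["scene"],D["top"]
p=np.array([.535,-.2637,.2007]);R=tool(-76.8)
def tri(a,b):
    z=least_squares(lambda X:np.r_[(proj(S,X)-a).ravel(),(proj(T,X)-b).ravel()],[.53,-.26,.25]); return z.x,np.abs(z.fun).max()
for a,b in(((189.5,94.5),(341.4,140.8)),((178.9,87),(351.4,136.4))):
    X,e=tri(a,b); print(X,e,"tool frame",(R.T@(X-p)).round(4))
E
```

```text
[ 0.52025162 -0.20397058  0.34014133] 1.3051332014709374 tool frame [-0.0007 -0.0615 -0.1394]
[ 0.52813655 -0.22219614  0.35165233] 0.10544745976704917 tool frame [ 0.0028 -0.042  -0.151 ]
```

>>> {"fn": "jog_arm", "kwargs": {"deltas": "0.5 -0.001 -0.002 0.01 0 0 0; 0.5 0 0 0.01 0 0 0; 0.5 0 0 0 0 0 0; 0.5 0 0 0 0 0 0; 0.5 0 0 0 0 0 0"}}

```text
t: 4.88
ee_pos: [0.5342, -0.2637, 0.0901]
tcp_rot: [-3.12, -0.36, 0.001]
contact_force: [-0.2, 0.1, -0.1]
gripper_width: 0.0428
```

```bash
python3 -c "
from ov import *
D=ov('a4',y=95)"
```

```text
[ 0.53462944 -0.26398665  0.09054758] 0.0431068825892892 [ 0.  -0.1  0.1]
```

View pics/a4_scene_ov.png

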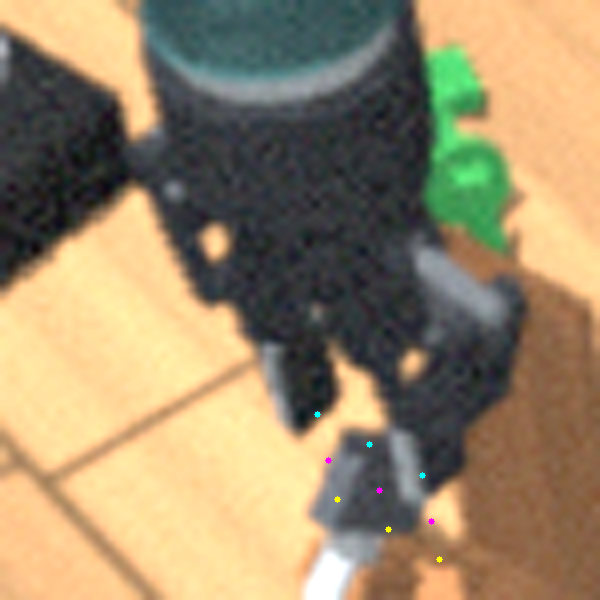

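>>> {"fn": "jog_arm", "kwargs": {"deltas": "0.5 0 0 0.01 0 0 0; 0.5 0 0 0.01 0 0 0; 0.5 0 0 0 0 0 0; 0.5 0 0 0 0 0 0; 0.5 0 0 0 0 0 0"}}

```text
t: 5.4
ee_pos: [0.5343, -0.2637, 0.0751]
tcp_rot: [-3.12, -0.36, 0.001]
contact_force: [-0.1, -0.5, 0.2]
gripper_width: 0.0424
```

```bash
python3 -c "
from ov import *
D=ov('a5',y=105)"
```

```text
[ 0.53468779 -0.26396003  0.07562674] 0.04255830956923451 [-0.2  0.4  1. ]
```

View pics/a5_scene_ov.png

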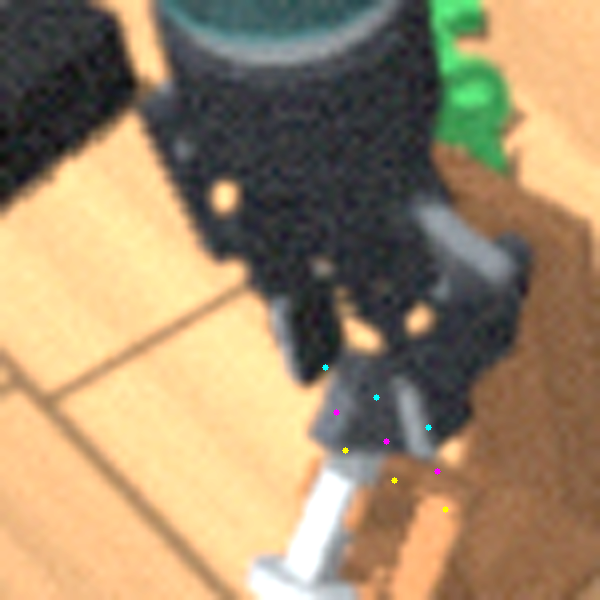

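>>> {"fn": "jog_arm", "kwargs": {"deltas": "0 0 0 0 0 0 0; 0 0 0 0 0 0 0; 0 0 0 0 0 0 0; 0 0 0 0 0 0 0; 0 0 0 0 0 0 0", "squeeze": 80}}

```text
t: 5.92
ee_pos: [0.5348, -0.2643, 0.0759]
tcp_rot: [3.12, 0.36, 0.001]
contact_force: [-0.3, -0.9, 1.1]
gripper_width: 0.0103
```

```bash
python3 -c "
from ov import *
D=ov('a6',y=105)"
```

```text
[ 0.53477825 -0.26424718  0.07590492] 0.01040142897884213 [-0.1 -0.5  2.7]
```

View pics/a6_scene_ov.png

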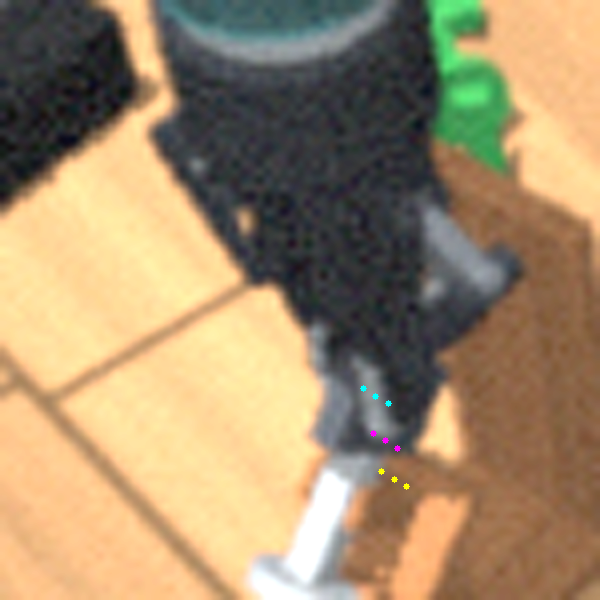

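>>> {"fn": "jog_arm", "kwargs": {"deltas": "0 0 0 -0.01 0 0 0; 0 0 0 -0.02 0 0 0; 0 0 0 -0.03 0 0 0; 0 0 0 -0.03 0 0 0; 0 0 0 -0.03 0 0 0"}}

```text
t: 6.43
ee_pos: [0.5327, -0.2623, 0.1638]
tcp_rot: [-3.117, -0.36, 0.007]
contact_force: [1.2, -0.4, -0.9]
gripper_width: 0.0099
```

>>> {"fn": "jog_arm", "kwargs": {"deltas": "0 0 0 -0.03 0 0 0; 0 0 0 -0.03 0 0 0; 0 0 0 0 0 0 0; 0 0 0 0 0 0 0; 0 0 0 0 0 0 0"}}

```text
t: 6.85
ee_pos: [0.5338, -0.2633, 0.2094]
tcp_rot: [-3.12, -0.36, 0.002]
contact_force: [-0.3, 0.0, -1.7]
gripper_width: 0.0096
```

```bash
python3 -c "
from ov import *
D=ov('a7',y=75,h=100,w=90,F=6,gain=1)"
```

```text
[ 0.53324437 -0.26301622  0.208432  ] 0.009524845382507457 [-1.1 -0.6 -1.8]
```

View pics/a7_scene_ov.png

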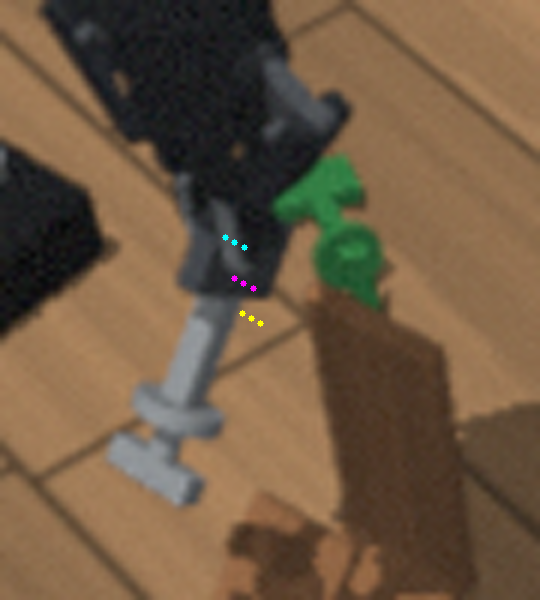

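```bash
python3 - <<'E'
from plan import *
p,R,s=cur()
plan(p,R,[([.5908,.0617,.245],tool(83.4))],0,pivot=.037)
print()
plan(np.array([.5908,.0617,.245])-np.array([0,0,.037]),tool(83.4),[([.5908,.0617,.22],tool(83.4,45))],0,pivot=.037,wmax=.115)
E
```

```text
0 0.008 -0.018 0 -0 -0 -0.061; 0 0.009 -0.016 0 -0 -0 -0.061; 0 0.012 -0.015 0 -0 -0 -0.06; 0 0.013 -0.014 0 -0 -0 -0.061; 0 0.015 -0.012 0 -0 -0 -0.061
0 0.016 -0.01 0 -0 -0.001 -0.061; 0 0.017 -0.008 0 -0.001 0 -0.061; 0 0.019 -0.006 0 0 0 -0.06; 0 0.018 -0.004 0 0 0 -0.061; 0 0.019 -0.001 0 0 0 -0.061
0 0.02 0.001 0 -0 0 -0.061; 0 0.018 0.003 0 -0 0 -0.061; 0 0.019 0.006 0 -0 -0 -0.06; 0 0.017 0.007 0 -0 -0 -0.061; 0 0.017 0.01 0 -0 -0 -0.061
0 0.015 0.012 0 -0 -0 -0.061; 0 0.013 0.013 0 -0.001 -0 -0.061; 0 0.012 0.015 0 0 -0 -0.06; 0 0.01 0.017 0 0 -0.001 -0.061; 0 0.008 0.017 0 0 0 -0.061
0 0.006 0.018 0.001 0 0 -0.061; 0 0.003 0.019 -0 -0 0 -0.06; 0 0.001 0.019 -0 -0 0 -0.061
23 end grasp [0.591  0.0615 0.2447] yaw 83.37 z [ 0.    -0.001 -1.   ]

0 -0.006 0 0.004 -0 -0.056 -0; 0 -0.004 -0 0.005 -0 -0.056 0; 0 -0.005 -0 0.004 -0 -0.056 0; 0 -0.004 -0 0.004 0 -0.056 -0; 0 -0.003 -0 0.004 -0 -0.056 -0
0 -0.003 0 0.004 -0 -0.057 -0; 0 -0.003 -0 0.004 -0 -0.056 -0
7 end grasp [0.5911 0.0617 0.2198] yaw 83.4 z [ 0.703 -0.081 -0.707]
```

>>> {"fn": "jog_arm", "kwargs": {"deltas": "0 0.008 -0.018 0 0 0 -0.061; 0 0.009 -0.016 0 0 0 -0.061; 0 0.012 -0.015 0 0 0 -0.06; 0 0.013 -0.014 0 0 0 -0.061; 0 0.015 -0.012 0 0 0 -0.061"}}

```text
t: 7.37
ee_pos: [0.546, -0.1922, 0.2086]
tcp_rot: [-2.864, -1.285, 0.003]
contact_force: [0.6, -0.5, -0.9]
gripper_width: 0.0097
```

>>> {"fn": "jog_arm", "kwargs": {"deltas": "0 0.016 -0.01 0 0 0 -0.061; 0 0.017 -0.008 0 0 0 -0.061; 0 0.019 -0.006 0 0 0 -0.06; 0 0.018 -0.004 0 0 0 -0.061; 0 0.019 -0.001 0 0 0 -0.061"}}

```text
t: 7.78
ee_pos: [0.5584, -0.122, 0.2086]
tcp_rot: [-2.347, -2.083, 0.003]
contact_force: [-0.3, -0.2, -1.6]
gripper_width: 0.01
```

>>> {"fn": "jog_arm", "kwargs": {"deltas": "0 0.02 0.001 0 0 0 -0.061; 0 0.018 0.003 0 0 0 -0.061; 0 0.019 0.006 0 0 0 -0.06; 0 0.017 0.007 0 0 0 -0.061; 0 0.017 0.01 0 0 0 -0.061"}}

```text
t: 8.2
ee_pos: [0.5707, -0.0511, 0.2086]
tcp_rot: [-1.616, -2.69, 0.002]
contact_force: [-0.0, -0.5, -0.5]
gripper_width: 0.0093
```

>>> {"fn": "jog_arm", "kwargs": {"deltas": "0 0.015 0.012 0 0 0 -0.061; 0 0.013 0.013 0 0 0 -0.061; 0 0.012 0.015 0 0 0 -0.06; 0 0.01 0.017 0 0 0 -0.061; 0 0.008 0.017 0 0 0 -0.061"}}

```text
t: 8.62
ee_pos: [0.5835, 0.0193, 0.2086]
tcp_rot: [-0.736, -3.051, 0.001]
contact_force: [-0.1, -1.1, -0.7]
gripper_width: 0.0095
```

>>> {"fn": "jog_arm", "kwargs": {"deltas": "0 0.006 0.018 0.001 0 0 -0.061; 0 0.003 0.019 0 0 0 -0.06; 0 0.001 0.019 0 0 0 -0.061; 0 0 0 0 0 0 0"}}

```text
t: 8.95
ee_pos: [0.5915, 0.0628, 0.2079]
tcp_rot: [-0.173, -3.134, -0.002]
contact_force: [-0.1, -0.1, -1.4]
gripper_width: 0.0096
```

>>> {"fn": "jog_arm", "kwargs": {"deltas": "0 -0.006 0 0.004 0 -0.056 0; 0 -0.004 0 0.005 0 -0.056 0; 0 -0.005 0 0.004 0 -0.056 0; 0 -0.004 0 0.004 0 -0.056 0; 0 -0.003 0 0.004 0 -0.056 0"}}

```text
t: 9.37
ee_pos: [0.6109, 0.0577, 0.1973]
tcp_rot: [0.153, 2.573, -0.043]
contact_force: [0.9, 0.6, -1.6]
gripper_width: 0.0097
```

>>> {"fn": "jog_arm", "kwargs": {"deltas": "0 -0.003 0 0.004 0 -0.057 0; 0 -0.003 0 0.004 0 -0.056 0; 0 0 0 0 0 0 0; 0 0 0 0 0 0 0; 0 0 0 0 0 0 0"}}

```text
t: 9.78
ee_pos: [0.6203, 0.0573, 0.1971]
tcp_rot: [0.138, 2.353, -0.056]
contact_force: [0.8, -0.0, 0.1]
gripper_width: 0.0101
```

```bash
python3 -c "
from ov import *
D=ov('b1',x=190,y=170,h=130,w=130,F=6,gain=1)
ov('b1',x=130,y=80,h=100,w=130,F=6,gain=1,D=D,cam='top')
p,R,s=cur();print(R.round(3),s['joint_positions'])"
```

```text
[0.62370001 0.05736343 0.20103921] 0.009927191924301994 [ 0.1  1.3 -0.3]
[0.62370001 0.05736343 0.20103921] 0.009927191924301994 [ 0.1  1.3 -0.3]
[[-0.698  0.117  0.707]
 [ 0.083  0.993 -0.082]
 [-0.711  0.002 -0.703]] [ 0.04993054 -0.16050215 -0.76595489  0.1808666  -0.11722005  0.11880624]
```

View pics/b1_scene_ov.png

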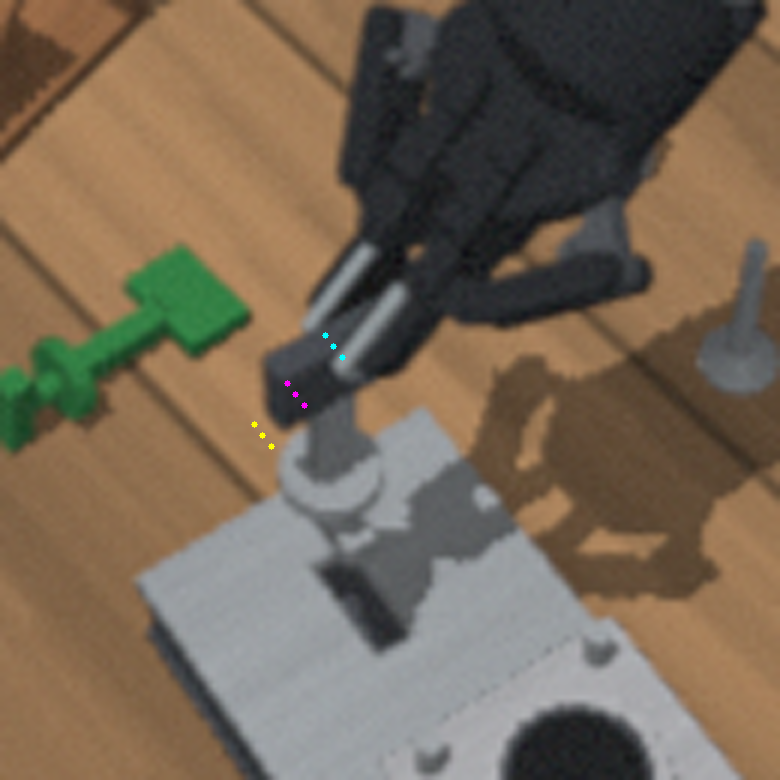

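View pics/b1_top_ov.png

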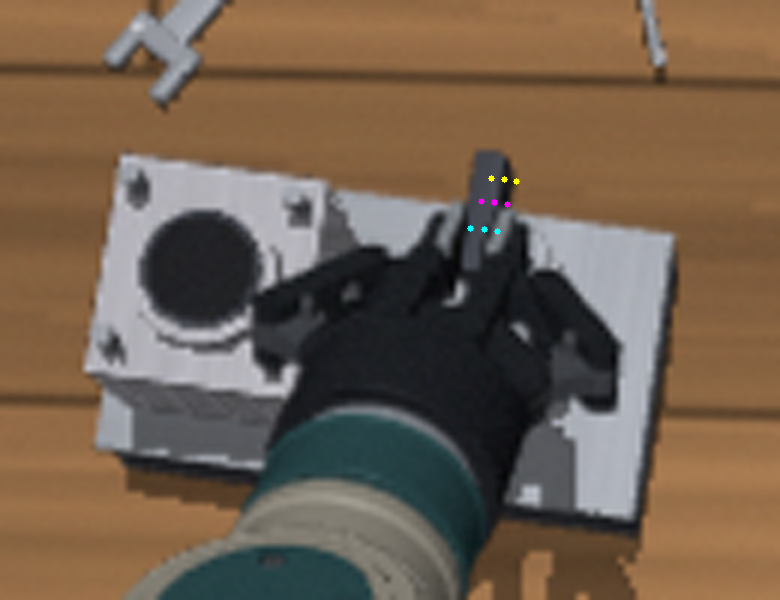

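```bash
python3 - <<'E'
from h import *
D=pickle.load(open("b1.pkl","rb"))
def z(c,x,y,w,h,F,o,g):
    im=cv2.resize(c["pixels"][y:y+h,x:x+w],None,fx=F,fy=F,interpolation=cv2.INTER_CUBIC); im=np.clip(im*float(g),0,255).astype(np.uint8)
    for i in range(0,w,10): cv2.putText(im,str(x+i),(i*F,10),0,.4,(0,255,255),1); cv2.line(im,(i*F,12),(i*F,18),(0,255,255),1)
    for i in range(0,h,10): cv2.putText(im,str(y+i),(0,i*F+4),0,.4,(0,255,255),1)
    cv2.imwrite(f"pics/{o}.png",im)
z(D["scene"],225,220,50,60,10,"b1s",1.5)
z(D["top"],195,95,50,60,10,"b1t",1.5)
E
```

```text
(no output)
```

View pics/b1s.png

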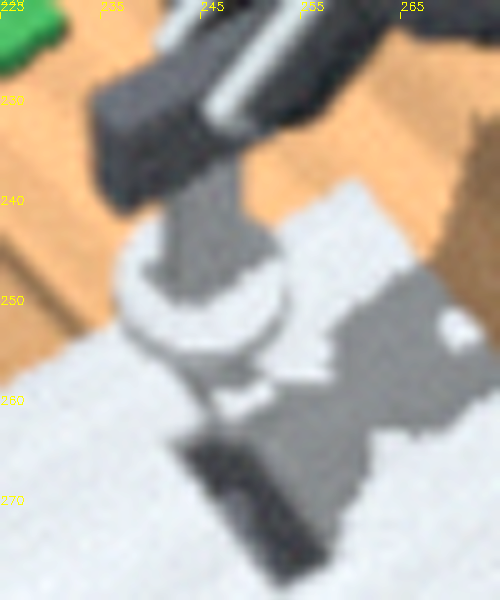

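View pics/b1t.png

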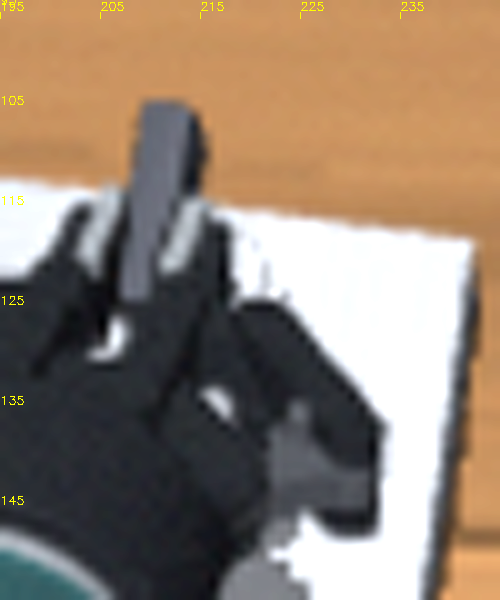

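```bash
cat > fitk.py <<'E'
from h import *
def kR(yaw,tilt,roll=0):
    # upright key with x axis at yaw; tilt about key y (deg), roll about key x
    from scipy.spatial.transform import Rotation as Ro
    return Rz(np.radians(yaw))@Ro.from_euler("yx",[tilt,roll],degrees=True).as_matrix()
def overlay(c,R,t,x,y,w,h,F,o,g=1.3,extra=None):
    im=cv2.resize(c["pixels"][y:y+h,x:x+w],None,fx=F,fy=F,interpolation=cv2.INTER_CUBIC); im=np.clip(im*float(g),0,255).astype(np.uint8)
    for P in PARTS:
        hh=cv2.convexHull(((proj(c,P@R.T+t)-[x,y]+.5)*F-.5).astype(np.int32)); cv2.polylines(im,[hh],True,(0,255,255),1)
    for P,col in extra or []:
        q=((proj(c,P)-[x,y]+.5)*F-.5).astype(np.int32); cv2.polylines(im,[q],True,col,1)
    cv2.imwrite(f"pics/{o}.png",im)
def slotpoly(p): 
    return np.array([(8,22,0),(8,-22,0),(-8,-22,0),(-8,22,0)])/1e3@Rz(p[3]).T+np.array(p[:3])
E
cat > f1.py <<'E'
from fitk import *
D=pickle.load(open("b1.pkl","rb"));S,T=D["scene"],D["top"]
h=np.array([23,6,16])/1e3
ws=[((23,-6,16),(233.8,229.8)),((23,6,16),(236.3,233)),((23,6,-16),(237.3,241.2)),((23,-6,-16),(234.5,238.3))]
wt=[((23,6,16),(209.2,104.8)),((23,-6,16),(213.7,105)),((-23,6,16),(206.8,124.8)),((-23,-6,16),(210.3,124.8))]
def res(q,yaw=-6.6):
    R=kR(q[3],q[4],q[5]);t=q[:3];r=[]
    for c,L in((S,ws),(T,wt)):
        for m,u in L: r+=list((proj(c,R@(np.array(m)/1e3)+t)[0]-u))
    k=proj(S,PARTS[2]@R.T+t); r+=[k[:,0].min()-236.3,k[:,0].max()-253.5,k[:,1].max()-257]
    r+=[(q[3]+6.6)/1.0,q[5]/1.]
    return np.array(r)
z=least_squares(res,[.591,.0617,.22,-6.6,0,0],loss="soft_l1")
print(z.x.round(4)); print(res(z.x).round(1))
sp=slotpoly([.59085,.06168,.0495,-.1158])
R=kR(*z.x[3:]);t=z.x[:3]
e=[(sp,(0,255,0))]
overlay(S,R,t,225,220,50,60,10,"b1sf",extra=e); overlay(T,R,t,190,95,50,60,10,"b1tf",extra=e)
from plan import *
p,Rt,s=cur(); print("wing in tool",Rt.T@(t-p), "head",t-R[:,2]*.096)
E
python3 f1.py
```

```text
[ 0.598   0.0618  0.2234 -6.3408 -1.2987  0.2893]
[-1.4 -0.8 -0.4  0.5 -0.9  1.3 -1.5 -0.3 -1.3  0.1 -0.3  0.6 -1.9  0.5
  0.1  1.2 -0.1  0.6 -0.8  0.3  0.3]
wing in tool [ 0.00241828  0.00141615 -0.03418812] head [0.60023672 0.06200816 0.12737805]
```

View pics/b1sf.png

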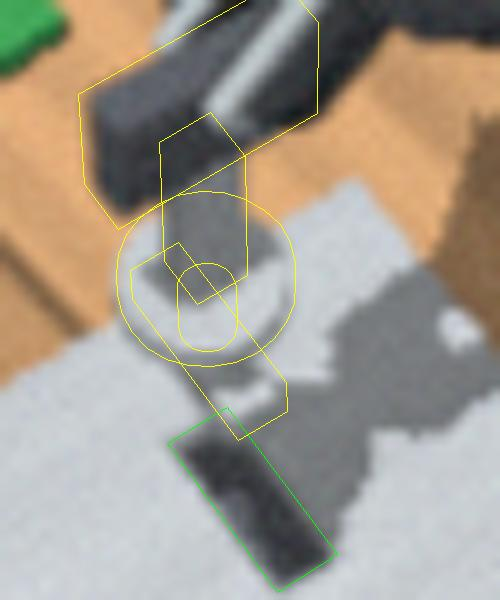

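View pics/b1tf.png

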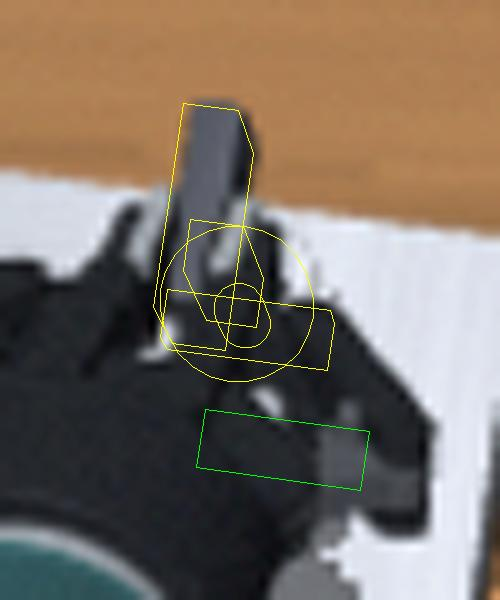

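```bash
python3 - <<'E'
s=open("f1.py").read()
s=s.replace(',((-23,6,16),(206.8,124.8)),((-23,-6,16),(210.3,124.8))]',"]\nwl=(206.6,120)")
s=s.replace("    k=proj(S,P","    a,b=proj(T,np.array([R@np.array([.023,.006,.016])+t,R@np.array([-.023,.006,.016])+t])); r+=[a[0]+(b[0]-a[0])*(wl[1]-a[1])/(b[1]-a[1])-wl[0]]\n    k=proj(S,P")
open("f1.py","w").write(s)
E
python3 f1.py
```

```text
[ 0.5971  0.0615  0.2218 -6.4706 -2.124   0.2602]
[-1.  -0.9  0.   0.4 -0.6  1.3 -1.2 -0.3 -1.1  0.8 -0.2  1.3 -0.6 -0.1
  0.5 -0.5  0.1  0.3]
wing in tool [ 0.00420501  0.00106768 -0.03371774] head [0.60064992 0.06156251 0.12581707]
```

View pics/b1sf.png

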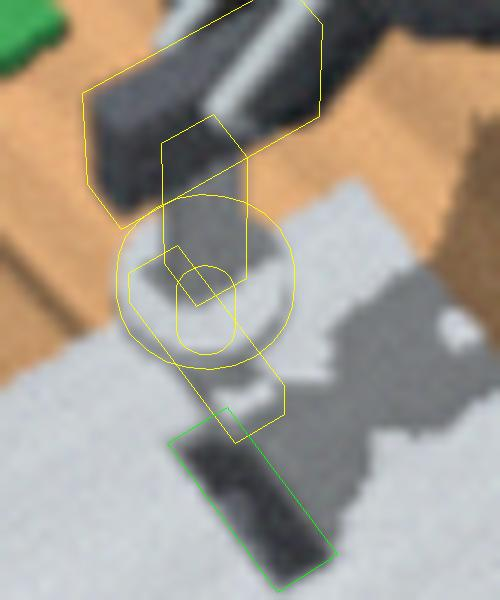

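View pics/b1tf.png

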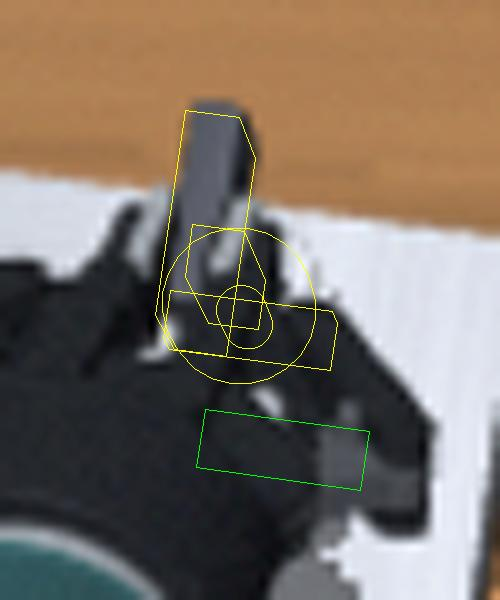

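```bash
cat > icp.py <<'E'
from fitk import *
from scipy.ndimage import map_coordinates
e=.001
def seg(a,b,n=14): return np.array(a)+(np.array(b)-np.array(a))*np.linspace(.08,.92,n)[:,None]
X,Y,Z=.023-e,.006-e,.016-e
def circ(r,z,a0,a1,n=30):
    a=np.radians(np.linspace(a0,a1,n)); return np.c_[r*np.cos(a),r*np.sin(a),0*a+z]
EDGES={"w_end_l":seg((X,-Y,-Z),(X,-Y,Z)),"w_end_b":seg((X,-Y,-Z),(X,Y,-Z),8),"w_side_b":seg((X,Y,-Z),(.006,Y,-Z)),"w_top_l":seg((X,-Y,Z),(.006,-Y,Z)),
"t_far":seg((X,-Y,Z),(X,Y,Z),8),"t_left":seg((X,Y,Z),(.004,Y,Z)),
"stem_l":seg((.006,-.006,-.045),(.006,-.006,-.024)),"stem_r":seg((-.006,.006,-.045),(-.006,.006,-.026)),
"col_t":circ(.0175,-.061,-110,110),"col_b":circ(.0175,-.069,-60,120),
"head_b":seg((.0055,-.019,-.0955),(.0055,.019,-.0955)),"head_e":seg((.0055,.0195,-.0955),(-.0055,.0195,-.0955),8),"head_e2":seg((.0055,.0195,-.0955),(.0055,.0195,-.085),8)}
def icp(S,T,q0,sel,yaw0,iters=15,rng=2.0,prior=(1.,1.),verbose=True,fixyawroll=True):
    q=np.array(q0,float)
    G={}
    for k,c in(("S",S),("T",T)):
        g=cv2.cvtColor(c["pixels"],cv2.COLOR_BGR2GRAY).astype(np.float32); G[k]=cv2.GaussianBlur(g,(0,0),.7)
    C={"S":S,"T":T}
    def pts(q,k,n): 
        R=kR(q[3],q[4],q[5]); return proj(C[k],EDGES[n]@R.T+q[:3])
    for it in range(iters):
        targ=[]
        r_=rng if it<8 else 1.2
        for k,n in sel:
            p=pts(q,k,n); d=np.gradient(p,axis=0); nn=np.c_[-d[:,1],d[:,0]]; nn/=np.linalg.norm(nn,axis=1)[:,None]
            s=np.arange(-r_,r_+.01,.1); W=p[:,None]+nn[:,None]*s[None,:,None]
            v=map_coordinates(G[k],[W[...,1].ravel(),W[...,0].ravel()],order=1,mode="nearest").reshape(len(p),-1)
            g=np.abs(np.gradient(v,axis=1)).mean(0) if False else np.abs(np.gradient(v,axis=1))
            gm=g*np.exp(-(s/r_)**2)
            j=gm.argmax(1); w=np.clip(g[np.arange(len(p)),j]/2,0,1)
            targ.append((k,n,p+nn*s[j][:,None],nn,w))
        def res(x):
            r=[((pts(x,k,n)-t)*nn).sum(1)*w for k,n,t,nn,w in targ]
            return np.r_[np.concatenate(r),(x[3]-yaw0)*3,x[5]*3]
        z=least_squares(res,q,loss="soft_l1",f_scale=.3); q=z.x
    if verbose:
        for k,n,t,nn,w in targ:
            r=((pts(q,k,n)-t)*nn).sum(1); print(k,n,"med",np.median(r).round(2),"mad",np.median(np.abs(r)).round(2),"w",w.mean().round(2))
        J=z.jac; 
    return q
E
cat > f2.py <<'E'
from icp import *
D=pickle.load(open("b1.pkl","rb"));S,T=D["scene"],D["top"]
sel=[("S",n) for n in("w_end_l","w_end_b","w_side_b","stem_l","stem_r","col_t","col_b")]+[("T",n) for n in("t_far","t_left")]
q=icp(S,T,[.595,.0615,.22,-6.6,-1,0],sel,-6.6)
print(q.round(4))
R=kR(*q[3:]);t=q[:3]
from plan import *
p,Rt,s=cur(); print("wing in tool",Rt.T@(t-p), "head",t-R[:,2]*.096)
sp=slotpoly([.59085,.06168,.0495,-.1158])
overlay(S,R,t,225,220,50,60,10,"b1sf",extra=[(sp,(0,255,0))]); overlay(T,R,t,190,95,50,60,10,"b1tf",extra=[(sp,(0,255,0))])
E
python3 f2.py
```

```text
S w_end_l med 0.0 mad 0.0 w 1.0
S w_end_b med -0.05 mad 0.1 w 1.0
S w_side_b med 0.0 mad 0.1 w 0.96
S stem_l med -0.04 mad 0.3 w 0.24
S stem_r med 0.36 mad 0.36 w 0.82
S col_t med -0.01 mad 0.29 w 0.82
S col_b med -0.0 mad 0.29 w 0.8
T t_far med -0.0 mad 0.0 w 0.78
T t_left med -0.0 mad 0.0 w 0.8
[ 5.9940e-01  6.2000e-02  2.2450e-01 -6.6058e+00  5.6291e+00  1.3000e-03]
wing in tool [ 0.00066726  0.00182837 -0.03399634] head [0.59007282 0.06310063 0.12892642]
```

View pics/b1sf.png

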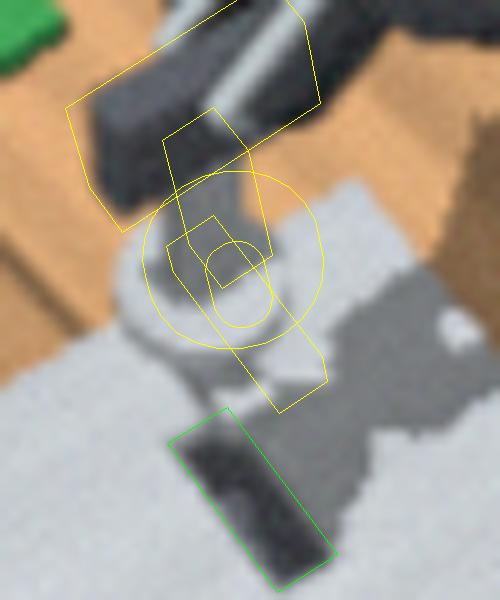

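View pics/b1tf.png

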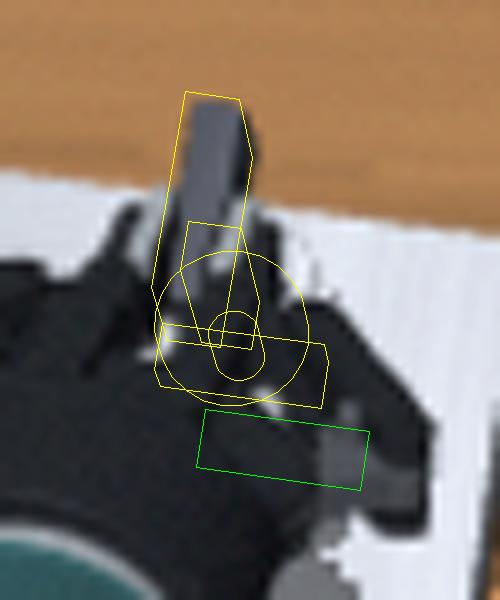

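```bash
cat >> f2.py <<'E'
g=cv2.cvtColor(S["pixels"],cv2.COLOR_BGR2GRAY)
print(proj(S,EDGES["w_end_l"]@R.T+t).round(1)[[0,7,13]])
print(g[228:243,228:242])
print(proj(S,EDGES["col_t"]@R.T+t).round(1)[::4])
E
python3 f2.py | tail -30
```

```text
T t_far med -0.0 mad 0.0 w 0.78
T t_left med -0.0 mad 0.0 w 0.8
[ 5.9940e-01  6.2000e-02  2.2450e-01 -6.6058e+00  5.6291e+00  1.3000e-03]
wing in tool [ 0.00066726  0.00182837 -0.03399634] head [0.59007282 0.06310063 0.12892642]
[[233.9 237.6]
 [232.9 234.3]
 [232.1 231.4]]
[[133 133 133 131 131 131 111 102  87  81  73  75  76  74]
 [139 138 129 129 131 115  91  81  77  80  75  74  76  76]
 [141 139 136 134 131 104  81  75  75  77  73  77  75  70]
 [144 142 140 134 133 108  72  70  79  77  75  72  65  52]
 [141 143 141 141 138 110  67  60  69  70  66  55  56  49]
 [145 144 140 140 137 115  70  53  55  59  53  48  48  45]
 [141 142 142 143 143 123  74  50  51  49  49  42  44  42]
 [139 143 142 141 140 121  79  51  51  49  43  40  42  46]
 [136 140 141 143 145 122  76  53  53  48  44  49  48  43]
 [132 137 142 143 143 129  80  47  51  48  46  46  39  42]
 [129 132 134 140 142 134  92  53  49  48  42  45  41  43]
 [133 132 135 135 143 142 114  71  53  45  38  48  50  58]
 [131 131 132 132 140 139 136 104  68  52  50  79  91  82]
 [134 133 133 131 134 138 141 133 101  83  97 127 130 102]
 [132 130 129 130 130 134 135 139 135 129 138 150 146 106]]
[[245.6 237.2]
 [241.7 239.3]
 [239.4 242.9]
 [239.3 247. ]
 [241.5 250.5]
 [245.5 252.4]
 [250.  252.1]
 [253.9 249.7]]
```

```bash
sed -i 's/gm=g\*np.exp(-(s\/r_)\*\*2)/gm=g-1e-3*np.abs(s)/; s/r_=rng if it<8 else 1.2/r_=rng if it<8 else 1.6/' icp.py; python3 f2.py | head -13
```

```text
S w_end_l med -0.64 mad 0.64 w 1.0
S w_end_b med -0.1 mad 0.25 w 1.0
S w_side_b med -0.2 mad 0.3 w 0.96
S stem_l med -0.05 mad 1.15 w 0.3
S stem_r med 1.25 mad 1.25 w 0.94
S col_t med 0.2 mad 0.8 w 0.87
S col_b med 0.26 mad 0.7 w 0.86
T t_far med -0.1 mad 0.2 w 0.8
T t_left med 0.0 mad 0.15 w 0.81
[ 0.5995  0.0618  0.2247 -6.6061  6.1608 -0.0238]
wing in tool [ 0.00045434  0.00161628 -0.03408175] head [0.58925133 0.06293968 0.12922907]
[[233.9 237.5]
 [232.9 234.2]
```

View pics/b1sf.png

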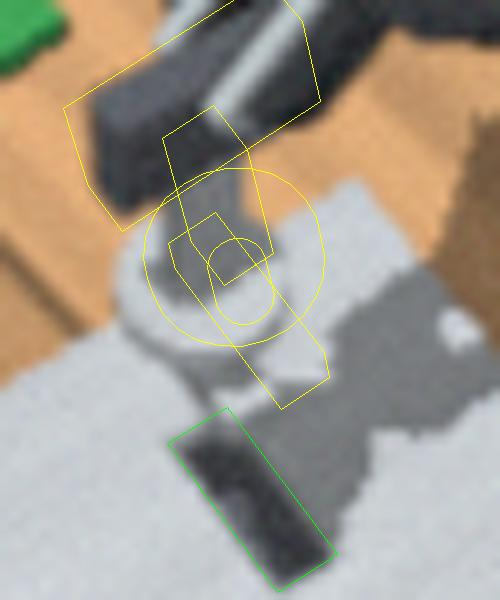

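View pics/b1tf.png

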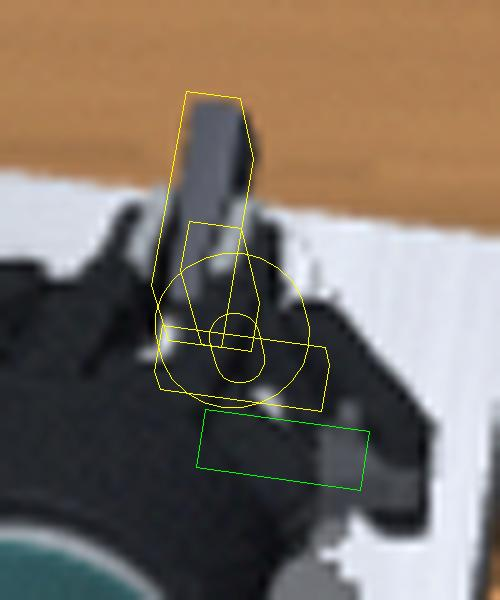

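```bash
cat > f3.py <<'E'
from icp import *
D=pickle.load(open("b1.pkl","rb"));S,T=D["scene"],D["top"]
q0=[.597,.0615,.222,-6.6,0,0]
sel=[("S",n) for n in("w_end_l","w_end_b","w_side_b","stem_r")]+[("T",n) for n in("t_far","t_left")]
q=icp(S,T,q0,sel,-6.6,rng=2.5)
print(q.round(4))
R=kR(*q[3:]);t=q[:3]
from plan import *
p,Rt,s=cur(); print("wing in tool",Rt.T@(t-p), "head",t-R[:,2]*.096)
sp=slotpoly([.59085,.06168,.0495,-.1158])
overlay(S,R,t,225,220,50,60,10,"b1sf",extra=[(sp,(0,255,0))]); overlay(T,R,t,190,95,50,60,10,"b1tf",extra=[(sp,(0,255,0))])
g=cv2.cvtColor(S["pixels"],cv2.COLOR_BGR2GRAY)
for r in range(244,262,2): print(r,g[r,232:258])
E
python3 f3.py
```

```text
S w_end_l med -0.17 mad 0.3 w 1.0
S w_end_b med 0.2 mad 0.25 w 1.0
S w_side_b med -0.14 mad 0.2 w 0.96
S stem_r med 0.17 mad 0.52 w 0.88
T t_far med -0.78 mad 0.78 w 0.77
T t_left med 0.18 mad 0.2 w 0.82
[ 0.599   0.0621  0.2244 -6.599   1.4676  0.0143]
wing in tool [ 0.00099055  0.00191095 -0.03424046] head [0.59659833 0.06245039 0.12843674]
244 [131 135 134 134 140 144 153 157 146 105  82  89  91  89  86  87  90  91
  94  96 111 143 154 159 162 158]
246 [132 128 129 131 139 151 154 127 108  87  82  89  90  93  91  89  89  94
 102 134 149 149 156 159 157 156]
248 [134 130 130 132 141 154 157 147 114  95  88  90  90  86  93  96 117 145
 157 158 158 145 153 158 161 158]
250 [123 135 133 129 117 140 152 157 155 148 122 125 119 122 148 156 160 160
 156 159 155 127 146 158 157 155]
252 [ 86 104 125 142 147 126 132 143 152 158 153 157 158 153 156 159 159 156
 157 136 111 133 154 156 154 153]
254 [139 148 153 156 157 150 132 115 115 127 143 157 155 158 156 152 143 121
 107 114 139 154 154 158 159 150]
256 [156 159 158 157 158 157 159 153 151 131 111 104 108 104 102  94  87  90
 115 143 153 158 155 159 155 136]
258 [154 156 158 156 159 160 158 160 159 159 151 120  88  89  98 100  98 103
 132 147 124 114 114 116 115 116]
260 [155 157 159 161 159 159 157 159 160 157 158 153 132 101 117 148 157 156
 137 121 101  93  95  94  92  95]
```

View pics/b1sf.png

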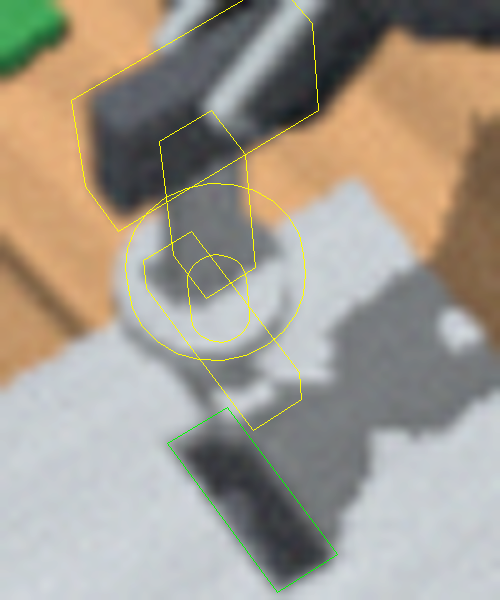

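```bash
cat > mv.py <<'E'
import sys
from plan import *
def mv(dw,n,op=0,dec=3,rv=None,settle=0):
    p,R,s=cur(); d=R.T@np.array(dw)/.75; acc=np.zeros(3); out=[]
    for k in range(1,n+1):
        v=np.round(d*k/n-acc,dec); acc+=v; out.append(" ".join(f"{x:g}" for x in np.r_[op,v,0,0,0]))
    out+=[f"{op:g} 0 0 0 0 0 0"]*settle
    for i in range(0,len(out),5): print("; ".join(out[i:i+5]))
if __name__=="__main__": mv([float(x) for x in sys.argv[1:4]],int(sys.argv[4]),float(sys.argv[5]),settle=int(sys.argv[6]))
E
python3 mv.py -.006 .0007 -.062 4 0 3
```

```text
0 0.016 -0 0.013 0 0 0; 0 0.016 -0 0.013 0 0 0; 0 0.016 -0 0.013 0 0 0; 0 0.016 -0 0.013 0 0 0; 0 0 0 0 0 0 0
0 0 0 0 0 0 0; 0 0 0 0 0 0 0
```

>>> {"fn": "jog_arm", "kwargs": {"deltas": "0 0.016 0 0.013 0 0 0; 0 0.016 0 0.013 0 0 0; 0 0.016 0 0.013 0 0 0; 0 0.016 0 0.013 0 0 0; 0 0 0 0 0 0 0"}}

```text
t: 10.3
ee_pos: [0.6134, 0.0581, 0.1328]
tcp_rot: [0.137, 2.357, -0.057]
contact_force: [-1.4, -0.2, -2.6]
gripper_width: 0.0098
```

>>> {"fn": "jog_arm", "kwargs": {"deltas": "0 0 0 0 0 0 0; 0 0 0 0 0 0 0; 0 0 0 0 0 0 0"}}

```text
t: 10.55
ee_pos: [0.6151, 0.0583, 0.1371]
tcp_rot: [0.137, 2.349, -0.056]
contact_force: [-0.3, 1.3, -1.1]
gripper_width: 0.0097
```

```bash
cat > f4.py <<'E'
import sys
from fitk import *
from look import look
from plan import *
tag=sys.argv[1]; D=look(tag); S,T=D["scene"],D["top"]
p,Rt,s=cur(); print(p,Rt[:,2].round(3),s["contact_force"].round(1),s["gripper_width"])
off=np.array([.001,.001,-.0355]); t=p+Rt@off
np.save("t.npy",t); R=kR(-6.6,float(sys.argv[2]) if len(sys.argv)>2 else 0)
print("wing guess",t)
sp=slotpoly([.59085,.06168,.0495,-.1158])
overlay(S,R,t,225,230,55,60,10,tag+"s",g=1.5,extra=[(sp,(0,255,0))]); overlay(T,R,t,185,95,55,60,10,tag+"t",g=1.5,extra=[(sp,(0,255,0))])
E
python3 f4.py b2
```

```text
[0.61402341 0.05833175 0.1361424 ] [ 0.704 -0.082 -0.705] [-0.  -0.4 -1.4] 0.009890653200086709
wing guess [0.58843847 0.06230248 0.16047128]
```

View pics/b2s.png

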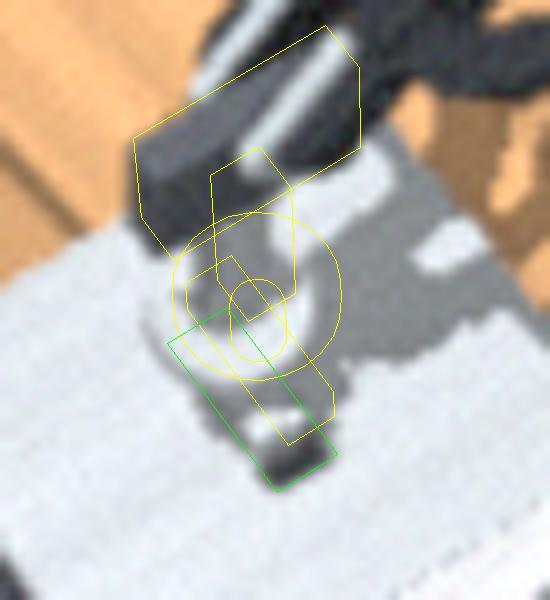

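View pics/b2t.png

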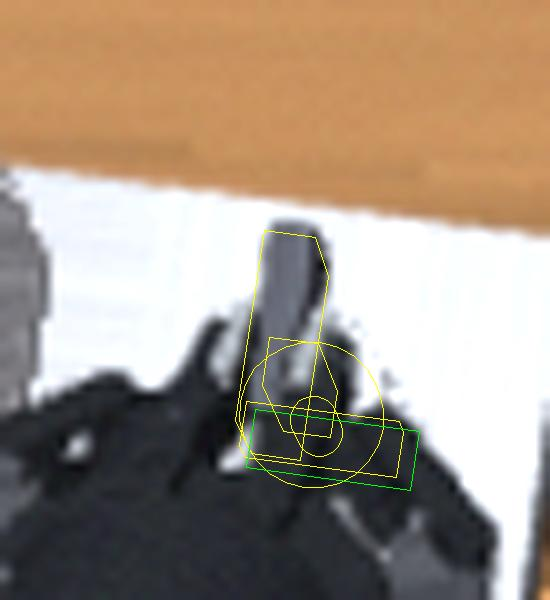

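```bash
cat > f5.py <<'E'
import sys
from fitk import *
tag=sys.argv[1]; D=pickle.load(open(tag+".pkl","rb")); S,T=D["scene"],D["top"]
dx,dy,dz,tilt=map(float,sys.argv[2:6]); t=np.load("t.npy")+np.array([dx,dy,dz])/1e3
R=kR(-6.6,tilt)
Q=[box(.044,.010,-.015,.015),box(.012,.012,-.061,-.016),cyl(.035,-.0685,-.0615),cyl(.012,-.084,-.069),box(.011,.039,-.0955,-.0845)]
import fitk; fitk.PARTS[:]=Q
sp=slotpoly([.59085,.06168,.0495,-.1158])
overlay(S,R,t,225,230,55,60,10,tag+"s",g=1.5,extra=[(sp,(0,255,0))]); overlay(T,R,t,185,95,55,60,10,tag+"t",g=1.5,extra=[(sp,(0,255,0))])
a=cv2.imread(f"pics/{tag}s.png");b=cv2.imread(f"pics/{tag}t.png");cv2.imwrite(f"pics/{tag}m.png",cv2.resize(np.hstack([a,b[:, 100:350]]),None,fx=1,fy=1))
print("wing",t.round(4),"head",(t-R[:,2]*.096).round(4))
E
python3 f5.py b2 2 0 0 -4
```

```text
wing [0.5904 0.0623 0.1605] head [0.5971 0.0615 0.0647]
```

View pics/b2m.png

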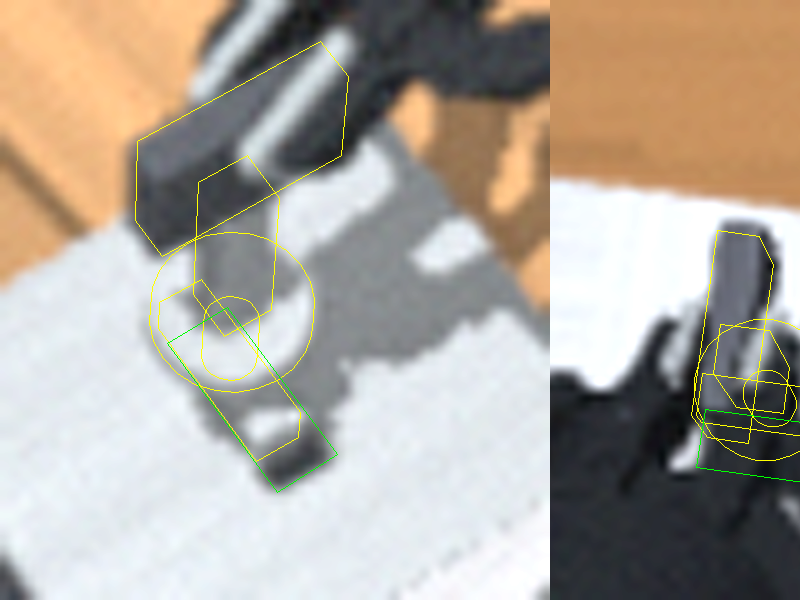

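>>> {"fn": "jog_arm", "kwargs": {"deltas": "0 0.003 0 0 0 0.035 0; 0 0 0 0 0 0 0; 0 0 0 0 0 0 0; 0 0 0 0 0 0 0; 0 0 0 0 0 0 0"}}

```text
t: 11.07
ee_pos: [0.6103, 0.0585, 0.1321]
tcp_rot: [0.14, 2.423, -0.052]
contact_force: [0.4, 0.6, -0.6]
gripper_width: 0.0096
```

```bash
python3 f4.py b3; python3 f5.py b3 2 0 0 0
```

```text
[0.60993201 0.05850158 0.13155157] [ 0.651 -0.076 -0.756] [ 0.2 -0.2 -2.1] 0.010245480005525229
wing guess [0.58619868 0.06226975 0.15771987]
wing [0.5882 0.0623 0.1577] head [0.5882 0.0623 0.0617]
```

View pics/b3m.png

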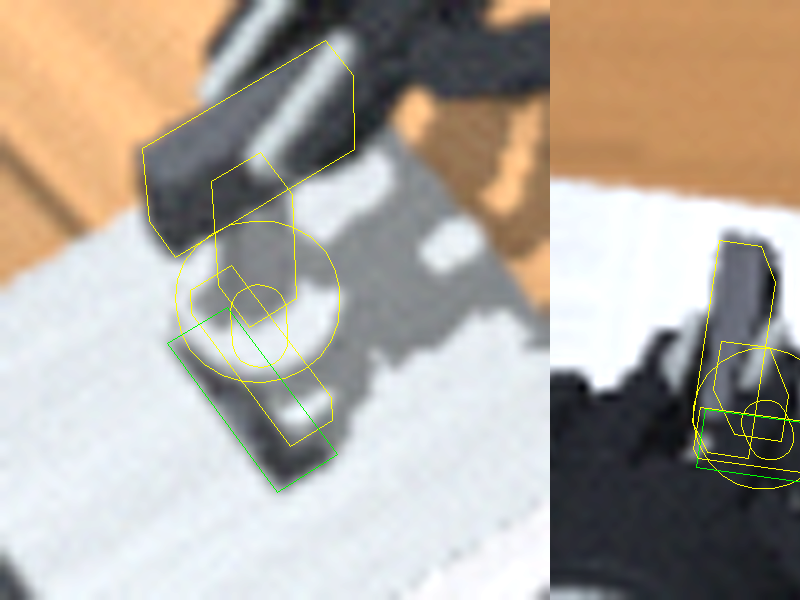

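```bash
python3 mv.py .002 -.0004 -.009 2 0 3; python3 mv.py .002 -.0006 -.009 2 0 3;
```

```text
0 0.003 -0 0.005 0 0 0; 0 0.003 -0 0.006 0 0 0; 0 0 0 0 0 0 0; 0 0 0 0 0 0 0; 0 0 0 0 0 0 0
0 0.003 -0 0.005 0 0 0; 0 0.003 -0 0.006 0 0 0; 0 0 0 0 0 0 0; 0 0 0 0 0 0 0; 0 0 0 0 0 0 0
```

>>> {"fn": "jog_arm", "kwargs": {"deltas": "0 0.003 0 0.005 0 0 0; 0 0.003 0 0.006 0 0 0; 0 0 0 0 0 0 0; 0 0 0 0 0 0 0; 0 0 0 0 0 0 0"}}

```text
t: 11.58
ee_pos: [0.6125, 0.0582, 0.1226]
tcp_rot: [0.14, 2.424, -0.053]
contact_force: [0.8, 0.2, -1.3]
gripper_width: 0.0095
```

```bash
python3 f4.py b4; python3 f5.py b4 2 0 0 0
```

```text
[0.61284859 0.058226   0.12317588] [ 0.651 -0.076 -0.755] [-0.2 -0.5 -1.5] 0.009984191858680882
wing guess [0.58909516 0.06199624 0.14932563]
wing [0.5911 0.062  0.1493] head [0.5911 0.062  0.0533]
```

View pics/b4m.png

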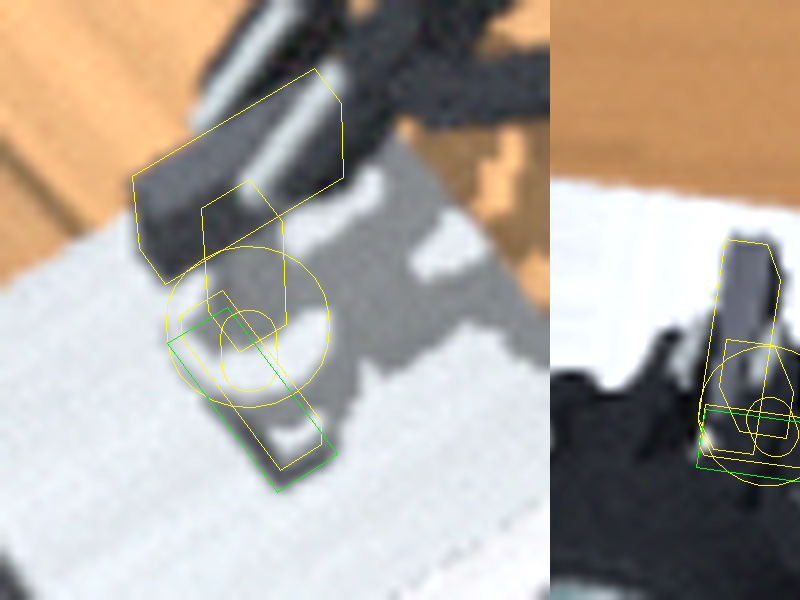

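```bash
python3 mv.py .000 -.0007 -.012 4 0 1; python3 mv.py 0 0 -.018 6 0 4
```

```text
0 0.003 -0 0.003 0 0 0; 0 0.002 -0 0.003 0 0 0; 0 0.003 -0.001 0.003 0 0 0; 0 0.002 0 0.003 0 0 0; 0 0 0 0 0 0 0
0 0.003 0 0.003 0 0 0; 0 0.002 0 0.003 0 0 0; 0 0.003 0 0.003 0 0 0; 0 0.002 0 0.003 0 0 0; 0 0.003 0 0.003 0 0 0
0 0.003 0 0.003 0 0 0; 0 0 0 0 0 0 0; 0 0 0 0 0 0 0; 0 0 0 0 0 0 0; 0 0 0 0 0 0 0
```

>>> {"fn": "jog_arm", "kwargs": {"deltas": "0 0.003 -0.001 0.003 0 0 0; 0 0.002 0 0.003 0 0 0; 0 0.003 0 0.003 0 0 0; 0 0.002 0 0.003 0 0 0; 0 0 0 0 0 0 0"}}

```text
t: 12.1
ee_pos: [0.6121, 0.0574, 0.1101]
tcp_rot: [0.14, 2.425, -0.053]
contact_force: [0.1, 0.3, -2.3]
gripper_width: 0.0097
```

```bash
python3 f4.py b5; python3 f5.py b5 2 0 0 0
```

```text
[0.61261464 0.05744551 0.11091858] [ 0.651 -0.076 -0.756] [-0.2 -1.1 -1. ] 0.009613554172733126
wing guess [0.58888419 0.06121513 0.13708928]
wing [0.5909 0.0612 0.1371] head [0.5909 0.0612 0.0411]
```

View pics/b5m.png

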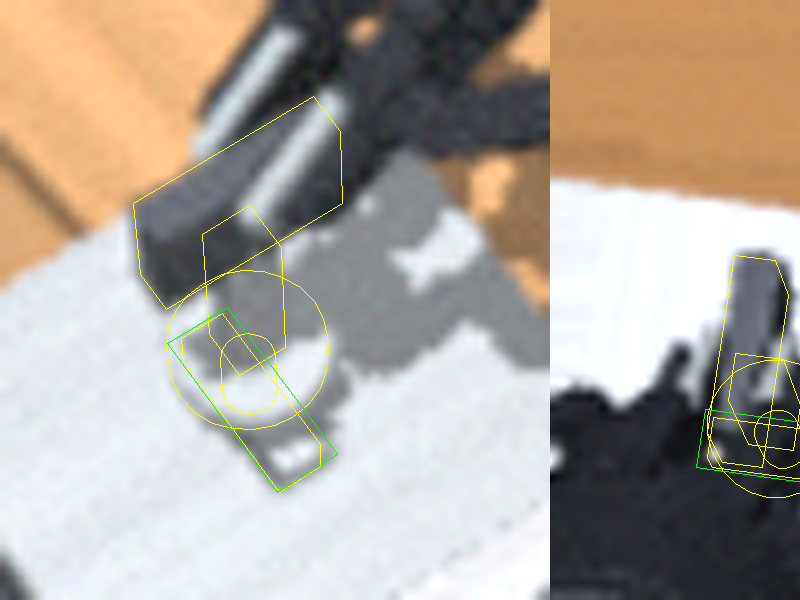

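>>> {"fn": "jog_arm", "kwargs": {"deltas": "0 0.003 0 0.003 0 0 0; 0 0.002 0 0.003 0 0 0; 0 0.003 0 0.003 0 0 0; 0 0.002 0 0.003 0 0 0; 0 0 0 0 0 0 0"}}

```text
t: 12.62
ee_pos: [0.6124, 0.0574, 0.0985]
tcp_rot: [0.141, 2.425, -0.053]
contact_force: [-0.4, -0.4, -1.8]
gripper_width: 0.0098
```

>>> {"fn": "jog_arm", "kwargs": {"deltas": "0 0.002 0 0.002 0 0 0; 0 0.002 0 0.003 0 0 0; 0 0 0 0 0 0 0; 0 0 0 0 0 0 0"}}

```text
t: 12.95
ee_pos: [0.6131, 0.0574, 0.0946]
tcp_rot: [0.14, 2.424, -0.053]
contact_force: [-0.6, 1.1, -2.4]
gripper_width: 0.0099
```

```bash
python3 f4.py b6; python3 f5.py b6 2 0 0 0
```

```text
[0.61336982 0.05739917 0.09495178] [ 0.651 -0.076 -0.755] [-0.6 -1.9 -1.7] 0.009829523657955133
wing guess [0.58961696 0.0611685  0.12110219]
wing [0.5916 0.0612 0.1211] head [0.5916 0.0612 0.0251]
```

View pics/b6m.png

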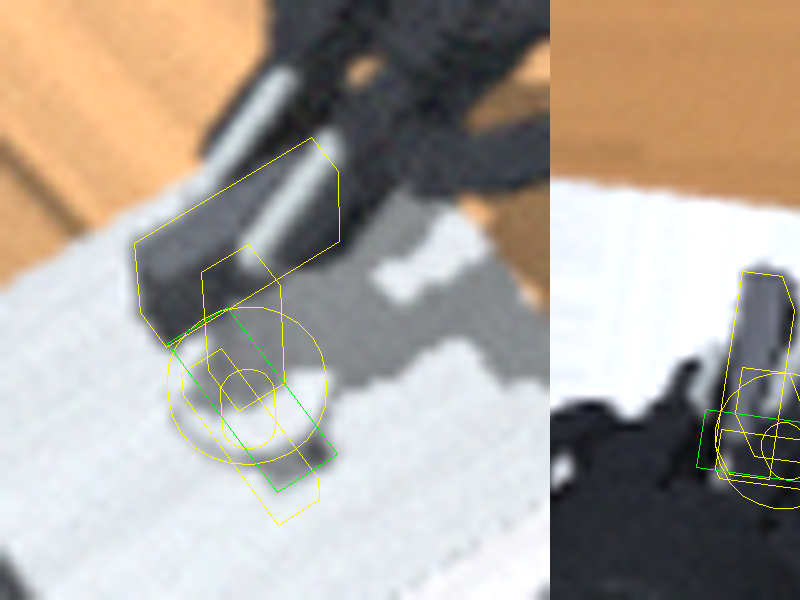

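>>> {"fn": "jog_arm", "kwargs": {"deltas": "0 0.001 0 0.001 0 0 0; 0 0.001 0 0.001 0 0 0; 0 0 0 0 0 0 0; 0 0 0 0 0 0 0"}}

```text
t: 13.38
ee_pos: [0.6142, 0.0575, 0.0939]
tcp_rot: [0.14, 2.421, -0.052]
contact_force: [0.4, 0.2, 1.5]
gripper_width: 0.0097
```

>>> {"fn": "jog_arm", "kwargs": {"deltas": "0 0 0 0.001 0 0 0; 0 0.001 0 0 0 0 0; 0 0 0 0 0 0 0; 0 0 0 0 0 0 0"}}

```text
t: 13.72
ee_pos: [0.6149, 0.0576, 0.094]
tcp_rot: [0.14, 2.419, -0.052]
contact_force: [-4.3, 0.1, 8.0]
gripper_width: 0.0098
```

```bash
python3 f4.py b7; python3 f5.py b7 0 0 0 0
```

```text
[0.61487934 0.05752732 0.09397867] [ 0.654 -0.076 -0.752] [-3.7  1.7  7.7] 0.010013054438104053
wing guess [0.59101553 0.06129505 0.1200281 ]
wing [0.591  0.0613 0.12  ] head [0.591  0.0613 0.024 ]
```

View pics/b7m.png

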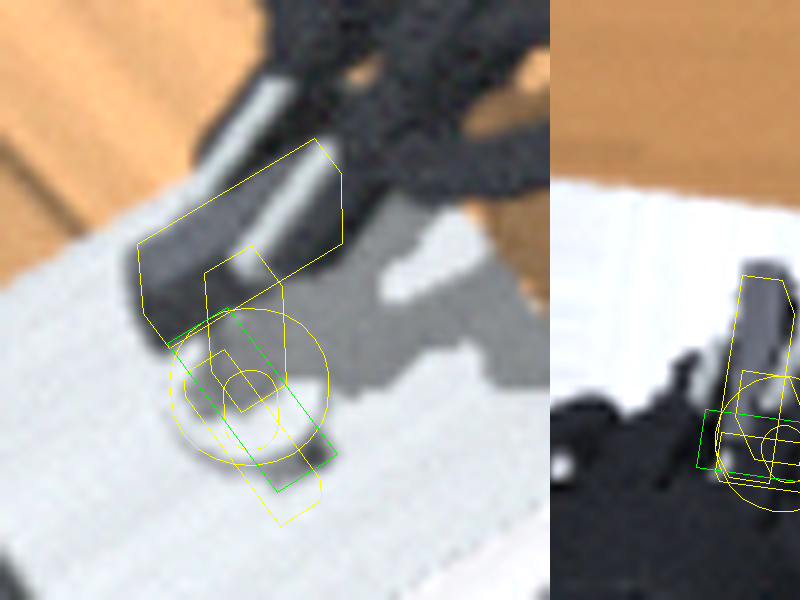

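>>> {"fn": "jog_arm", "kwargs": {"deltas": "0.3 0 0 0 0 0 0; 0.5 0 0 0 0 0 0; 0.5 0 0 0 0 0 0; 0.5 0 0 0 0 0 0; 0.5 0 0 0 0 0 0"}}

```text
t: 14.23
ee_pos: [0.6128, 0.0574, 0.0913]
tcp_rot: [0.14, 2.424, -0.053]
contact_force: [-0.6, 0.6, -0.2]
gripper_width: 0.0425
```

```bash
cp t.npy tk.npy; python3 f4.py b8; cp tk.npy t.npy; python3 f5.py b8 2 0 0 0
```

```text
[0.61286378 0.05741084 0.09137282] [ 0.651 -0.076 -0.756] [-0.7 -0.5  0.1] 0.04296141138936747
wing guess [0.58912977 0.06118117 0.11754019]
wing [0.593  0.0613 0.12  ] head [0.593  0.0613 0.024 ]
```

View pics/b8m.png

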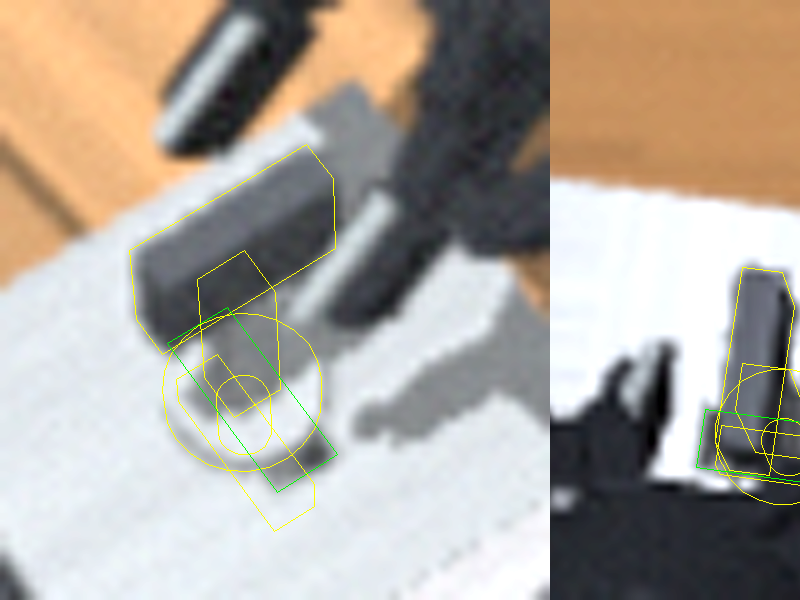

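```bash
python3 - <<'E'
from plan import *
p,R,s=cur()
g=grp(p,R,.037)
print(g)
plan(p,R,[(g-R[:,2]*.09,R),([.592,.0615,.2],tool(83.4))],.5,pivot=.037)
E
```

```text
[0.58878867 0.06021424 0.11932868]
0.5 -0 0 -0.04 0 0 0; 0.5 0 -0 -0.04 0 0 0; 0.5 0 -0 -0.04 0 0 0; 0.5 -0.006 0 0.007 -0 0.06 -0; 0.5 -0.007 0.001 0.005 -0 0.059 -0
0.5 -0.008 0 0.003 -0 0.06 -0; 0.5 -0.008 0 0.002 -0 0.059 -0; 0.5 -0.008 0.001 -0 -0 0.06 -0; 0.5 -0.008 0 -0.002 -0 0.059 -0
9 end grasp [0.5916 0.0614 0.2002] yaw 83.36 z [ 0. -0. -1.]
```

>>> {"fn": "jog_arm", "kwargs": {"deltas": "0.5 0 0 -0.02 0 0 0; 0.5 0 0 -0.03 0 0 0; 0.5 0 0 -0.035 0 0 0; 0.5 0 0 -0.035 0 0 0; 0.5 0 0 0 0 0 0"}}

```text
t: 14.75
ee_pos: [0.5547, 0.0648, 0.1639]
tcp_rot: [0.14, 2.418, -0.051]
contact_force: [1.3, -0.5, 0.1]
gripper_width: 0.0429
```

>>> {"fn": "jog_arm", "kwargs": {"deltas": "0.5 -0.006 0 0.007 0 0.06 0; 0.5 -0.007 0.001 0.005 0 0.059 0; 0.5 -0.008 0 0.003 0 0.06 0; 0.5 -0.008 0 0.002 0 0.059 0; 0.5 -0.008 0.001 0 0 0.06 0"}}

```text
t: 15.17
ee_pos: [0.5871, 0.0619, 0.162]
tcp_rot: [0.176, 3.021, -0.009]
contact_force: [1.6, -1.2, 1.4]
gripper_width: 0.0426
```

>>> {"fn": "jog_arm", "kwargs": {"deltas": "0.5 -0.008 0 -0.002 0 0.059 0; 0.5 0 0 0 0 0 0; 0.5 0 0 0 0 0 0; 0.5 0 0 0 0 0 0"}}

```text
t: 15.5
ee_pos: [0.5914, 0.0613, 0.1617]
tcp_rot: [-0.182, -3.135, 0.0]
contact_force: [0.0, 0.1, -0.0]
gripper_width: 0.0429
```

```bash
python3 f4.py c1x; cp tk.npy t.npy; python3 f5.py c1x 1 0 0 0;python3 -c "
from plan import *
p,R,s=cur();print(R.round(3),s['joint_positions'].round(3))"
```

```text
[0.59013876 0.06160331 0.16312155] [ 0. -0. -1.] [-0.8  0.2 -0.7] 0.042587568126325914
wing guess [0.58924856 0.06271717 0.19862109]
wing [0.592  0.0613 0.12  ] head [0.592  0.0613 0.024 ]
[[-0.993  0.115  0.   ]
 [ 0.115  0.993 -0.   ]
 [-0.    -0.    -1.   ]] [-0.005  0.239 -0.143  1.189 -0.     0.111]
```

View pics/c1xm.png

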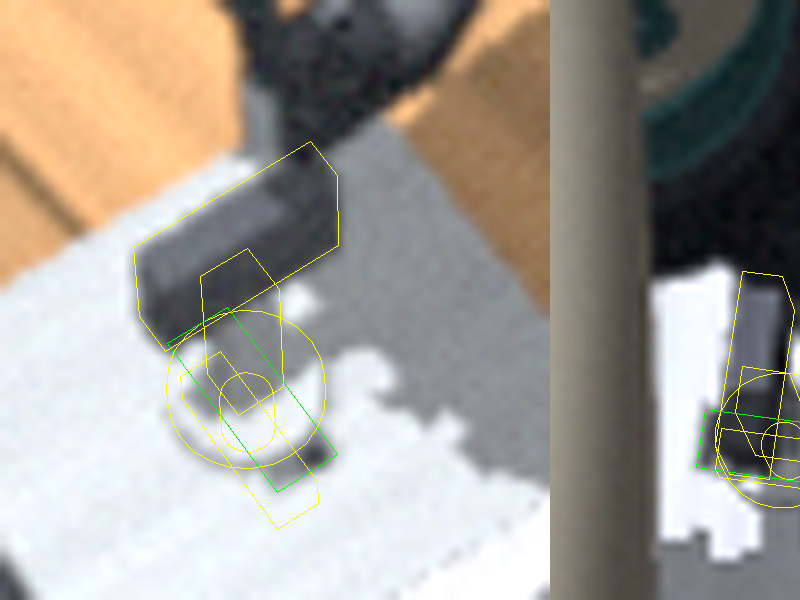

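>>> {"fn": "jog_arm", "kwargs": {"deltas": "0.5 0 0 0.025 0 0 0; 0.5 0 0 0.03 0 0 0; 0.5 0 0 0.025 0 0 0; 0.5 0 0 0.015 0 0 0; 0.5 0 0 0 0 0 0"}}

```text
t: 16.02
ee_pos: [0.5879, 0.0617, 0.0902]
tcp_rot: [-0.181, -3.133, 0.001]
contact_force: [-0.4, 0.8, -0.7]
gripper_width: 0.0429
```

>>> {"fn": "jog_arm", "kwargs": {"deltas": "0.5 0 0 0.009 0 0 0; 0.5 0 0 0 0 0 0; 0.5 0 0 0 0 0 0"}}

```text
t: 16.27
ee_pos: [0.5923, 0.0615, 0.0866]
tcp_rot: [0.181, 3.134, 0.0]
contact_force: [-0.1, 0.4, 0.5]
gripper_width: 0.0428
```

```bash
python3 f4.py c2x; cp tk.npy t.npy; python3 f5.py c2x 1 0 0 0
```

```text
[0.59276139 0.0614083  0.08670027] [ 0.003 -0.    -1.   ] [ 0.  -0.7  1.2] 0.04259306047380838
wing guess [0.59178    0.06252232 0.12219739]
wing [0.592  0.0613 0.12  ] head [0.592  0.0613 0.024 ]
```

View pics/c2xm.png

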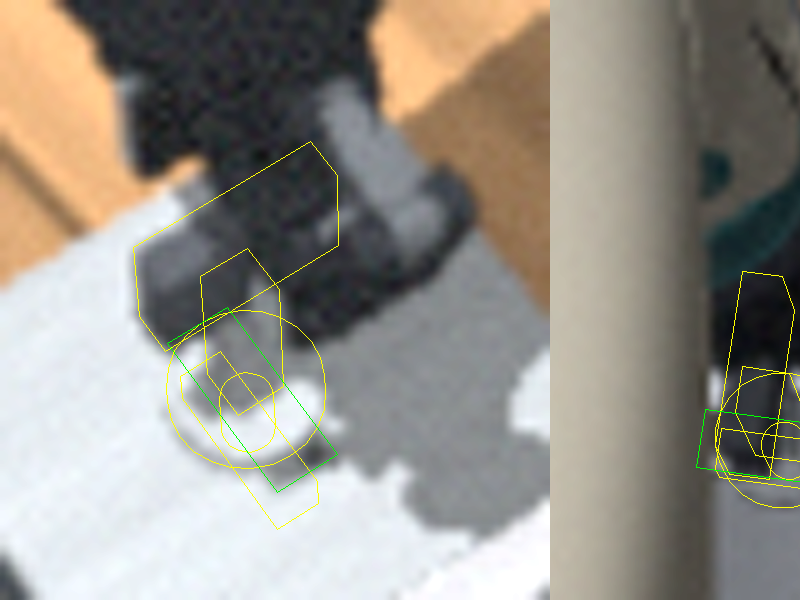

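>>> {"fn": "jog_arm", "kwargs": {"deltas": "0 0 0 0 0 0 0; 0 0 0 0 0 0 0; 0 0 0 0 0 0 0; 0 0 0 0 0 0 0; 0 0 0 0 0 0 0", "squeeze": 50}}

```text
t: 16.78
ee_pos: [0.5924, 0.0613, 0.0862]
tcp_rot: [0.182, 3.134, -0.0]
contact_force: [-1.7, -0.2, 4.6]
gripper_width: 0.0104
```

>>> {"fn": "jog_arm", "kwargs": {"deltas": "0 0 0 0 0 0 0.025; 0 0 0 0 0 0 0.045; 0 0 0 0 0 0 0.05; 0 0 0 0 0 0 0.05; 0 0 0 0 0 0 0.05"}}

```text
t: 17.2
ee_pos: [0.5925, 0.062, 0.0862]
tcp_rot: [0.868, 3.017, 0.003]
contact_force: [0.2, 1.8, 3.5]
gripper_width: 0.0105
```

>>> {"fn": "jog_arm", "kwargs": {"deltas": "0 0 0 0 0 0 0.05; 0 0 0 0 0 0 0.05; 0 0 0 0 0 0 0.05; 0 0 0 0 0 0 0.05; 0 0 0 0 0 0 0.05"}}

```text
t: 17.62
ee_pos: [0.5925, 0.0627, 0.0862]
tcp_rot: [1.588, 2.71, 0.005]
contact_force: [-0.9, 3.5, 3.9]
gripper_width: 0.0103
```

```bash
python3 f4.py c3x; cp tk.npy t.npy; python3 f5.py c3x 1 0 0 0; python3 -c "
from plan import *
p,R,s=cur();print(np.degrees(np.arctan2(R[1,1],R[0,1])),s['wrist_torque'].round(2))"
```

```text
[0.5924369  0.06251247 0.08625117] [ 0.002  0.002 -1.   ] [-1.2  3.1  5.2] 0.010410858783216967
wing guess [0.59274045 0.06379412 0.1217549 ]
wing [0.592  0.0613 0.12  ] head [0.592  0.0613 0.024 ]
29.550249885873992 [0.77 0.15 0.01]
```

View pics/c3xm.png

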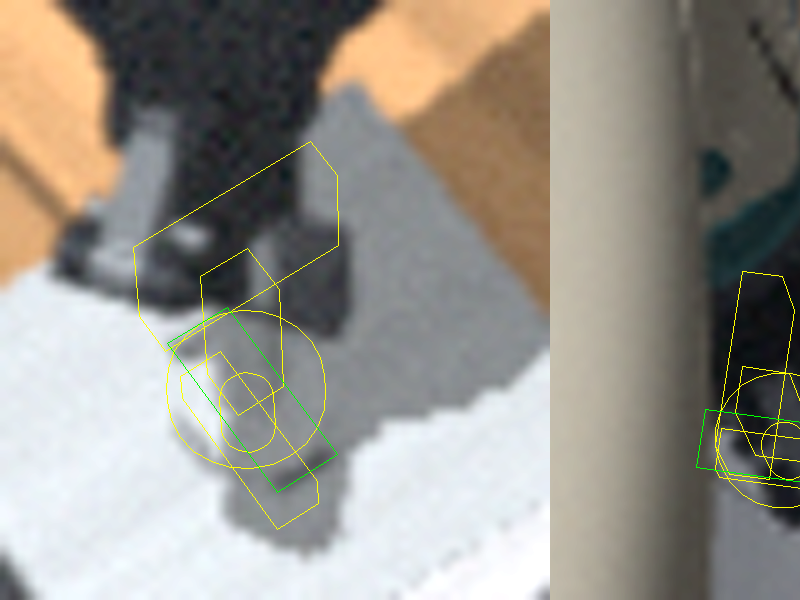

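>>> {"fn": "jog_arm", "kwargs": {"deltas": "0 0 0 0 0 0 0.05; 0 0 0 0 0 0 0.05; 0 0 0 0 0 0 0.05; 0 0 0 0 0 0 0.05; 0 0 0 0 0 0 0.05"}}

```text
t: 18.13
ee_pos: [0.5924, 0.0626, 0.0863]
tcp_rot: [-2.206, -2.236, -0.005]
contact_force: [0.1, 3.0, 3.7]
gripper_width: 0.0103
```

>>> {"fn": "jog_arm", "kwargs": {"deltas": "0 0 0 0 0 0 0.045; 0 0 0 0 0 0 0.02; 0 0 0 0 0 0 0; 0 0 0 0 0 0 0; 0 0 0 0 0 0 0"}}

```text
t: 18.55
ee_pos: [0.5924, 0.0627, 0.0863]
tcp_rot: [-2.341, -2.094, -0.005]
contact_force: [0.0, 2.5, 4.7]
gripper_width: 0.0102
```

```bash
sed -i 's/^R=kR(-6.6,tilt)/R=kR(float(sys.argv[6]) if len(sys.argv)>6 else -6.6,tilt)/' f5.py; python3 f4.py c4x; cp tk.npy t.npy; python3 f5.py c4x 1 0 0 0 83.4; python3 -c "
from plan import *
p,R,s=cur();print(np.degrees(np.arctan2(R[1,1],R[0,1])),s['wrist_torque'].round(2))"
```

```text
[0.59238801 0.06275605 0.08630617] [ 0.002  0.003 -1.   ] [-0.6  3.4  5.1] 0.010645771150162863
wing guess [0.59342217 0.06353772 0.12181067]
wing [0.592  0.0613 0.12  ] head [0.592  0.0613 0.024 ]
-6.379987899309968 [0.9  0.16 0.02]
```

View pics/c4xm.png

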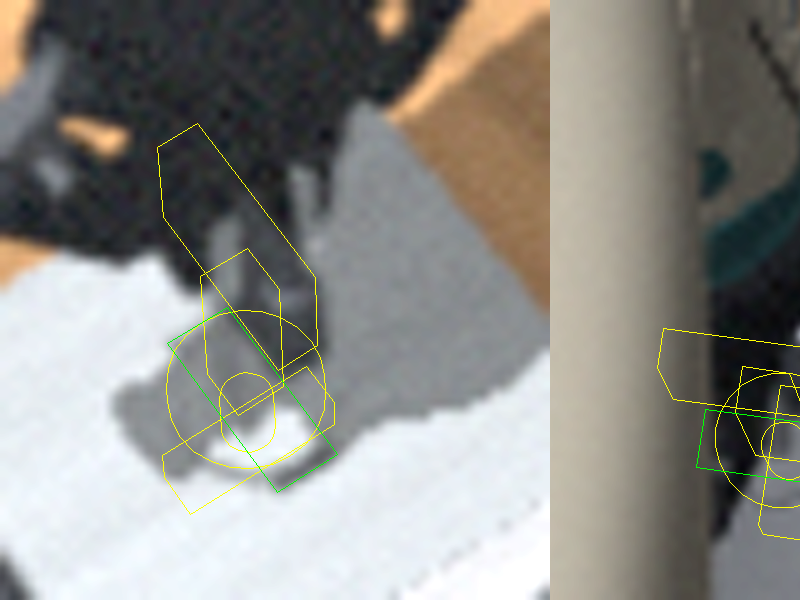

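>>> {"fn": "jog_arm", "kwargs": {"deltas": "0.2 0 0 0 0 0 0; 0.5 0 0 0 0 0 0; 0.5 0 0 0 0 0 0; 0.5 0 0 0 0 0 0; 0.5 0 0 0 0 0 0"}}

```text
t: 19.07
ee_pos: [0.5915, 0.0612, 0.0851]
tcp_rot: [2.345, 2.09, -0.0]
contact_force: [0.3, -0.4, 0.8]
gripper_width: 0.0429
```

>>> {"fn": "jog_arm", "kwargs": {"deltas": "0.5 0 0 -0.01 0 0 0; 0.5 0 0 -0.02 0 0 0; 0.5 0 0 -0.03 0 0 0; 0.5 0 0 -0.04 0 0 0; 0.5 0 0 -0.04 0 0 0"}}

```text
t: 19.48
ee_pos: [0.5909, 0.0613, 0.1913]
tcp_rot: [-2.345, -2.09, 0.001]
contact_force: [1.0, 0.2, -0.1]
gripper_width: 0.0428
```

>>> {"fn": "jog_arm", "kwargs": {"deltas": "0.5 0.04 0 -0.03 0 0 0; 0.5 0.05 0 -0.01 0 0 0; 0.5 0 0 0 0 0 0; 0.5 0 0 0 0 0 0"}}

```text
t: 19.82
ee_pos: [0.6002, 0.1299, 0.222]
tcp_rot: [2.341, 2.092, 0.004]
contact_force: [0.0, -1.0, 0.7]
gripper_width: 0.0424
```

```bash
python3 f4.py c5x; cp tk.npy t.npy; python3 f5.py c5x 1 1 0 0 83.4; python3 -c "
from plan import *
p,R,s=cur();print(R.round(2))"
```

```text
[0.59896013 0.12816537 0.22019973] [-0.    -0.001 -1.   ] [-0.3  0.3  0.4] 0.04269437527993031
wing guess [0.60007347 0.12907387 0.25569882]
wing [0.592  0.0623 0.12  ] head [0.592  0.0623 0.024 ]
[[ 0.11  0.99 -0.  ]
 [ 0.99 -0.11 -0.  ]
 [-0.   -0.   -1.  ]]
```

View pics/c5xm.png

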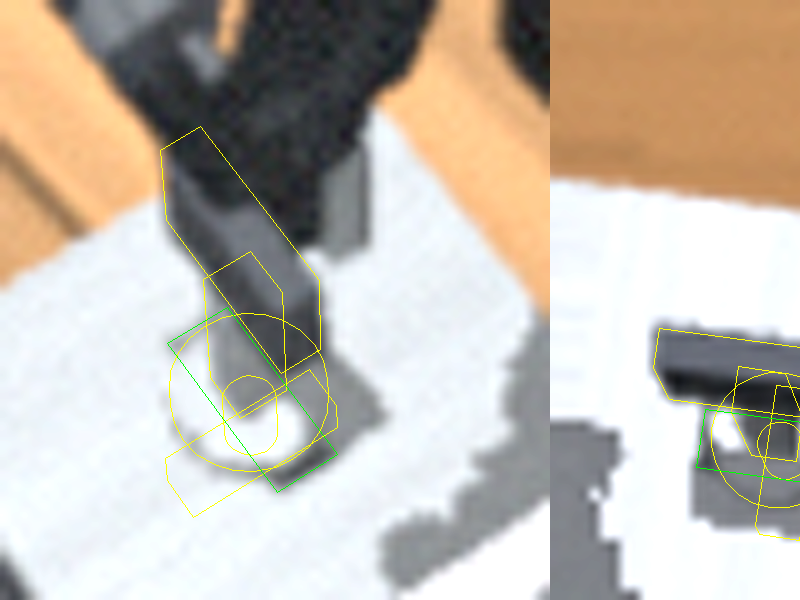

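>>> {"fn": "jog_arm", "kwargs": {"deltas": "0.5 0.04 0 -0.03 0 0 0; 0.5 0.05 0 -0.02 0 0 0; 0.5 0.05 0 0 0 0 0; 0.5 0.05 0 0 0 0 0; 0.5 0 0 0 0 0 0"}}

```text
t: 20.33
ee_pos: [0.6159, 0.2745, 0.2568]
tcp_rot: [-2.34, -2.093, -0.002]
contact_force: [0.0, -0.3, -0.6]
gripper_width: 0.043
```

```bash
python3 f4.py c6x; cp tk.npy t.npy; python3 f5.py c6x 1 1 0 0 83.4; python3 - <<'E'
import pickle,cv2,numpy as np
D=pickle.load(open("c6x.pkl","rb")); cv2.imwrite("pics/end_scene.png",D["scene"]["pixels"])
from h import *
from icp import icp,EDGES,seg
S,T=D["scene"],D["top"]
# wing top face edges, per-view, key yaw 83.4
e=.001;X,Y,Z=.023-e,.006-e,.016-e
EDGES.update(a=seg((X,-Y,Z),(X,Y,Z),8),b=seg((X,Y,Z),(-X,Y,Z)),c=seg((X,-Y,-Z),(-X,-Y,-Z)),d=seg((-X,-Y,-Z),(-X,-Y,Z)),f=seg((X,-Y,-Z),(X,-Y,Z)),g=seg((X,-Y,-Z),(X,Y,-Z),8))
q=icp(S,T,[.592,.0623,.119,83.4,0,0],[("S",k) for k in "bcg"]+[("T",k) for k in "b"],83.4)
print(q.round(4))
E
```

```text
[0.61519202 0.26983705 0.25648038] [-0.002 -0.002 -1.   ] [-0.3  0.1 -0.3] 0.04297607866486171
wing guess [0.61636071 0.27077691 0.29197687]
wing [0.592  0.0623 0.12  ] head [0.592  0.0623 0.024 ]
S b med -0.32 mad 0.32 w 1.0
S c med 0.38 mad 0.38 w 0.95
S g med -0.01 mad 0.24 w 0.95
T b med -0.0 mad 0.19 w 0.94
[ 5.87700e-01  5.79000e-02  1.05300e-01  8.34104e+01 -2.59700e-01
 -9.67000e-02]
```

View pics/c6xm.png

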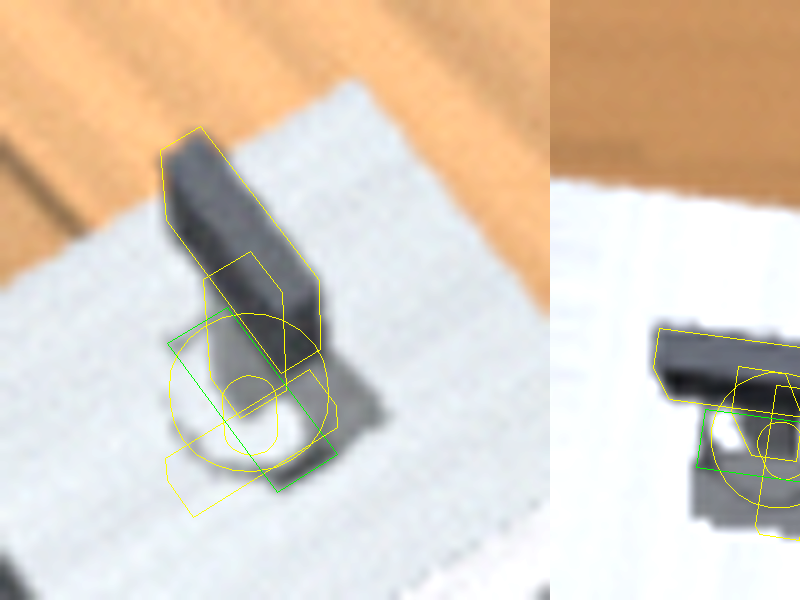

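View pics/end_scene.png

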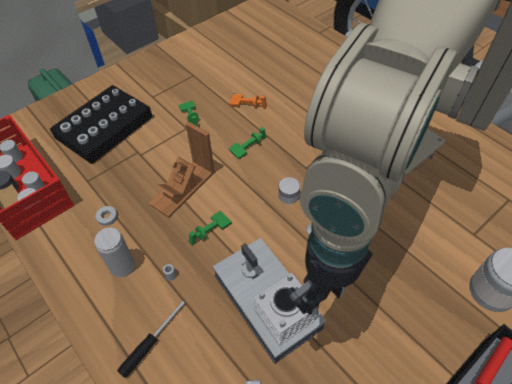

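```bash
python3 - <<'E'
import pickle,cv2
from h import *
A=pickle.load(open("d0.pkl","rb"));B=pickle.load(open("c6x.pkl","rb"))
for n in("scene","top"):
    for nm,(x,y) in dict(scene=dict(piston=(289,189),valve=(314,228),socket=(168,272)),top=dict(piston=(260,228),valve=(217,217),socket=(267,97)))[n].items():
        a,b=[c[n]["pixels"][y-18:y+18,x-18:x+18].astype(int) for c in(A,B)]; print(n,nm,np.abs(a-b).mean().round(1))
cv2.imwrite("pics/end_top.png",B["top"]["pixels"])
E
```

```text
scene piston 10.6
scene valve 31.4
scene socket 8.3
top piston 6.3
top valve 5.4
top socket 5.2
```

View pics/end_top.png

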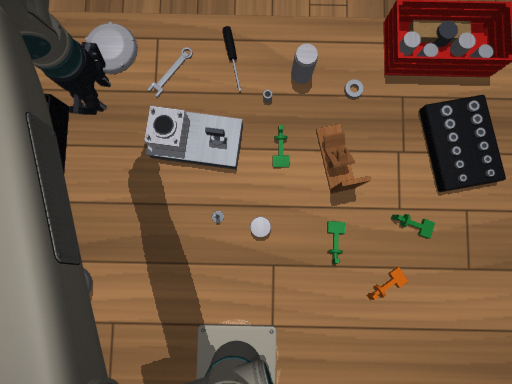

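```bash
python3 -c "
from station import env
print(env.job_done()); s=env.sense(); print(s['t'],s['contact_force'])"
```

```text
the job is handed in; nothing more can be done
None
the job is handed in; nothing more can be done
```

I finished the job and handed it in at about 20.5 s of the 64 s. No verdict is reported, so what follows rests on my own last checks.

**What I did:** I took the key by its wing from straight above and tilted it upright. Then I lowered it into the slot until the collar met the face (about 8 N upward), let go and backed off. I took the wing again from above, turned it a quarter turn, let go and moved clear.

**Last checks:**
- **Key position:** in both camera views the standing key matches a model placed upright at (0.592, 0.062, 0.12). That puts the wing's centre about 1–2 mm sideways from the slot's middle and 69–70 mm above it.
- **Turn:** the wing lies along the slot, so the T-head lies across under it. The tool's yaw read −6.4° against the intended −6.6°.
- **Let go:** the arm was well clear, with about 0 N on the tool.
- **Other things:** the piston, valve and socket stood in their starting places in the final top view. In the final scene view the arm hid the valve.

**What disagreed:**
- **Tool point:** in the pictures the fingertips appeared about 19 mm short of the reported tool point when shut, and about 30 mm short when half open. I placed the grasps by picture for that reason.
- **Key tilt in the grip:** the key sat about 4° off in the grip, so I corrected the tool before inserting it.
- **Edge fits:** my automatic edge fits were unreliable. The last one gave a wing height of 105 mm, which the pictures did not support, so I used overlays and force readings instead.

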